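# Change the bench shaker over to supplement jars

## Task

Change the bench shaker over: lift the steel canister off its tray by the handle and set it down upright on the middle of the round cork mat, then stand every supplement jar that is there upright in the shaker's lipped tray. After that lift the orange guard plate out of its white stand, pass its keyhole over the head of the screw on the shaker's blue post and slide it down so it hangs straight by the narrow slot, and last press the green start button fully in. Leave the tip box, the glass beaker and the aluminium dish where they are, and put right anything that gets knocked out of place.

Things in the scene. Friction and masses are not known exactly. Their poses are not given: they have to be found in the camera images.
- shaker: Fixed low bench shaker, white base 250 (x) x 274 (y) x 45 tall. Origin: centre of its underside; +x points away from the robot. In its frame: tray centred at x -45; blue post x 100 to 120, 70 wide about y 0, its top 185 above the bench; grey console 66 x 56 x 75 tall centred at x 85, y -163, green button on top.
- tray_center (a point): Centre of the tray floor, 49 above the bench, axes as the shaker's. Tray inside 140 (x) x 260 (y), flat rubber floor; steel lip stands 15 above the floor, 7 thick.
- screw_neck (a point): Middle of the screw's neck on the far face of the post, 165 above the bench; axes as the shaker's; the screw points along +x (away from the robot). Neck 8 dia, 14 long between post and head; head 18 dia, 6 thick. The head spans 7 to 13 ahead (+x) of this point; the post face lies 7 behind it.
- start_top (a point): Top centre of the green push button (28 dia), pressed straight down, travel 6, about 5 N when fully in, springs back.
- start (a joint): Travel of the start button in m: 0 out, 0.006 fully in.
- canister: Closed steel canister 84 dia, 96 tall, blue band, about 500 g, bottom-heavy, with a black strap handle over the top. Handle: level bar 72 long (along the canister's y), 12 wide (x) and 12 tall, its centre 144 above the underside, with 42 free below it; its two uprights are at y +-33. Origin: centre of underside, z up. Starts in the tray.
- mat: Fixed round cork mat 130 dia, 4 thick. Origin: centre of its underside, on the bench.
- stand: Fixed white slotted stand, 70 x 134 x 36 tall, in which the guard stands upright; slot 8 wide, floor of the slot 6 above the bench. Origin: centre of its underside; slot runs along its y.
- guard: Orange plate 6 thick (x), 110 wide (y), 150 tall (z), 160 g, same front and back, upright in the stand. Origin: centre of its lower edge. Grip tab 44 wide at z 110-150, black strip. Keyhole on the centre line: hole 26 wide with cut corners, z 47-77 (centre z 62), narrowing upwards at 45 degrees to a slot 12 wide, z 77 to its closed top at z 94.
- guard_slot (a point): Point of the guard where the middle of the screw's neck lies once it hangs fully down: on the centre line, mid thickness, 90 above the lower edge (4 below the closed top of the slot). Axes as the guard's.
- jar1: Supplement jar: amber body 56 dia x 47 tall, orange cap 55 dia x 18 on top, 65 tall in all, about 140 g, bottom-heavy. Origin: centre of its underside, z up through the cap. May be absent.
- jar2: Supplement jar: amber body 56 dia x 47 tall, blue cap 55 dia x 18 on top, 65 tall in all, about 140 g, bottom-heavy. Origin: centre of its underside, z up through the cap. May be absent.
- jar3: Supplement jar: amber body 56 dia x 47 tall, green cap 55 dia x 18 on top, 65 tall in all, about 140 g, bottom-heavy. Origin: centre of its underside, z up through the cap. May be absent.
- jar4: Supplement jar: amber body 56 dia x 47 tall, yellow cap 55 dia x 18 on top, 65 tall in all, about 140 g, bottom-heavy. Origin: centre of its underside, z up through the cap. May be absent.
- tip_box: Bystander: white box with blue lid, 79 x 119 x 73 tall. Origin: centre of underside. Leave alone.
- beaker: Bystander: glass beaker 72 dia, 85 tall. Origin: centre of underside. Leave alone.
- dish: Bystander: aluminium dish 72 dia, 20 tall. Origin: centre of underside. Leave alone.
Mind the look-alikes: they are no part of the job. Leave any pink look-alike of the jar2 alone.

How it is judged:
On the way, in this order (a step that is already met when the one before it is completed fails the run):
1. the canister stands upright on the mat, released (horizontal distance between canister and mat below 0.03 m and z of canister in the frame of mat below 0.009 m and angle between canister's own z axis and vertical below 0.1 rad and contact force between the fingers and canister below 0.1 N and linear speed of canister below 0.03 m/s), for 0.2 s.
2. every jar stands upright in the tray, released (x of jar1 in the frame of tray_center between -0.07 and 0.07 m and y of jar1 in the frame of tray_center between -0.13 and 0.13 m and z of each of jar1, jar2, jar3, jar4 in the frame of tray_center below 0.006 m and angle between each of jar1, jar2, jar3, jar4's own z axis and vertical below 0.1 rad and contact force between the fingers and jar1 below 0.1 N and linear speed of each of jar1, jar2, jar3, jar4 below 0.03 m/s and x of jar2 in the frame of tray_center between -0.07 and 0.07 m and y of jar2 in the frame of tray_center between -0.13 and 0.13 m and contact force between the fingers and jar2 below 0.1 N and x of jar3 in the frame of tray_center between -0.07 and 0.07 m and y of jar3 in the frame of tray_center between -0.13 and 0.13 m and contact force between the fingers and jar3 below 0.1 N and x of jar4 in the frame of tray_center between -0.07 and 0.07 m and y of jar4 in the frame of tray_center between -0.13 and 0.13 m and contact force between the fingers and jar4 below 0.1 N), for 0.2 s.
3. the guard hangs on the screw by its narrow slot, released (x of guard_slot in the frame of screw_neck between -0.008 and 0.008 m and y of guard_slot in the frame of screw_neck between -0.006 and 0.006 m and z of guard_slot in the frame of screw_neck between -0.005 and 0.005 m and angle between guard's own z axis and vertical below 0.17 rad and contact force between the fingers and guard below 0.1 N and linear speed of guard below 0.03 m/s), for 0.2 s.
4. the start button is pressed in (value of joint start above 0.0045 m), for 0.05 s.
At the end, for the whole second after the job is handed in: Canister upright (0.1 rad) within 30 mm of the mat centre; all jars upright (0.1 rad) on the tray floor; guard on the screw neck by its slot (8 mm along the screw, 6 across, 5 in height, 0.17 rad of upright); all released, at rest; button pressed 4.5 mm or more after hanging (all of step 1 and all of step 2 and all of step 3); the robot touches nothing.
It fails at once if the tip box is moved by more than 30 mm (distance of tip_box from where it was at the start of the episode above 0.03 m).
It fails at once if the beaker is moved by more than 30 mm (distance of beaker from where it was at the start of the episode above 0.03 m).
It fails at once if the dish is moved by more than 30 mm (distance of dish from where it was at the start of the episode above 0.03 m).
Of jar1, jar2, jar3, jar4 only 2 to 4 are there at a start; the rules pass over those that are not, and their reading is None.
At some moment in a run one of jar1, jar2, jar3, jar4, canister may be knocked a few centimetres aside while the robot is not near it.
It also fails if it takes over 210 s, if anything falls off the work surface, if the arm or the gripper's body presses on something with over 40 N, if the wrist force passes 120 N, or if a joint passes its speed limit or range.

## Robot

A 6-joint arm with a two-finger parallel gripper is mounted at the origin on the work surface. World frame = base frame: x ahead of the robot, y to its left, z up, the work surface at z = 0. Lengths are in m, angles in rad, forces in N, time in s.
With the tool pointing down it reaches from about 0.375 to 0.9 m from the base axis. Payload 3.1 kg.
Tool frame: the origin (TCP) lies midway between the tips of the shut fingers; the grasp point (between the pads) lies 19 mm behind it; x points along the fingers, y is the direction in which the jaws open and shut, and the axes are right-handed (so a half turn about x gives the same grasp; the last joint's range is limited). The gripper opens to 85 mm and grips with 20 to 120 N. Pads are 22 mm wide; open, the fingers measure 114 mm over their backs; the gripper's body (76 mm by 85 mm) begins 54 mm behind the grasp point. The pads swing forward as they close: fully open they stand 13 mm farther back than shut.
Start: joints at [-1.49, 0.527, 1.433, -0, 1.181, -0.178], TCP at [0.16, -0.604, 0.231] pointing down, gripper open.
Joint ranges: [-3.08, 3.08], [-0.75, 2.2], [0.22, 2.44], [-1.43, 4.57], [0, 2.65], [-2.85, 2.85]. Speed limits (rad/s): [2.79, 2.79, 3.14, 3.14, 3.14, 3.14].

## Interface

Orientations are given as a unit quaternion [x, y, z, w].
In Python, from station import manip gives the robot as it stands.
- The arm moves only by the tool carry_out, never from a script. Its argument "commands" is a list that holds one entry, the list of rows, each a list of 7 numbers: the shift along the tool's x, y, z in units of 25 mm (1.0 is 25 mm), then the turn, a rotation vector about the tool's x, y, z in units of 5 degrees (1.0 is 5 degrees), then the finger opening in mm, from 0 to 85.4. A call has exactly 5 rows; each row is the pose to reach, as a shift and turn from the pose commanded when the call began, along the tool's axes at that moment; what a row does not reach only later rows make up. A row lasts 1/10 s, in which the tool goes at most 50 mm and 8.59 degrees, less where a joint would pass 70% of its speed; a pose out of reach is approached as far as the arm can. A call with a gripper value outside its range is refused whole. The fingers move at their own pace and stop on an object; "force" is the grip in N (left out, the last holds). Time passes only in rows, so rows that repeat a pose let the fingers close, or fill a call up. It gives the time, the measured TCP pose, the force and the opening at its end, in the units of the state.
- manip.sense(): the state, without advancing time (a new reading comes with each control period).
- manip.snapshot(name): name is "side" or "top" or "wrist"; returns a dict with "image" (384x512x3 uint8, red, green, blue), "fx", "fy", "cx", "cy" (pixels), "rvec" (rotation vector, rad) and "tvec" (3), from world to camera coordinates, as OpenCV has them. Camera axes: x right, y down, z forward; pixel columns grow to the right and rows downward; lengths in m; the calibration is good to about 2 mm. A picture is of the moment at which its call begins. There is no depth.
- manip.sign_off(): hands the job in, once; it reports no verdict.
The state is a dict: "t": time; "q": joint angles; "qd": joint speeds; "tau": joint torques, N m; "tcp_pos": TCP position; "tool_rot": TCP orientation; "force": force on the tool from outside, world axes, zero at the start; "ft_torque": the same for the moment, N m; "finger_gap": opening from 0.0 (shut) to 1.0 (fully open).
Only numpy, scipy, OpenCV 4.12 (cv2) and the standard library are available. Lean on these libraries where they do the work, as an engineer would, in place of code of your own. Each camera call takes 0.05 s, during which the arm holds its last target.

## Working session

There is one attempt and no reset: what is moved stays moved. The work goes in short steps, Python scripts to look and compute and a tool call to move; the robot and the scene stay as the last step left them, time stands still between calls to the robot, and variables do not carry over. Pictures are saved under pics/ and viewed, and the job is handed in when it is done.

Besides the shell and the picture viewer there is one more tool, called after ">>>" by a JSON object that holds its "method" and its "body". carry_out: Moves the arm, as the interface text tells. Its arguments: {"type":"object","properties":{"commands":{"type":"array"},"force":{"type":"number"}},"required":["commands"]}

```bash
ls -la; mkdir -p pics
cat > h.py <<'E'
import numpy as np, cv2
from station import manip
from scipy.spatial.transform import Rotation as R
def snap(n,f=None):
    s=manip.snapshot(n)
    if f: cv2.imwrite('pics/'+f+'.png',s['image'][:,:,::-1])
    return s
def cam(s):
    Rm=cv2.Rodrigues(np.array(s['rvec'],float))[0]; t=np.array(s['tvec'],float).ravel()
    return Rm,t,-Rm.T@t
def ray(s,u,v):
    Rm,t,c=cam(s)
    d=Rm.T@np.array([(u-s['cx'])/s['fx'],(v-s['cy'])/s['fy'],1.]); return c,d/np.linalg.norm(d)
def onz(s,u,v,z):
    c,d=ray(s,u,v); return c+d*(z-c[2])/d[2]
def proj(s,p):
    Rm,t,c=cam(s); q=Rm@np.array(p,float)+t
    return np.array([s['fx']*q[0]/q[2]+s['cx'],s['fy']*q[1]/q[2]+s['cy']])
E
python3 - <<'E'
from h import *
np.set_printoptions(precision=4,suppress=True)
for n in ['side','top','wrist']:
    s=snap(n,n+'0'); print(n,s['fx'],s['cx'],s['cy'],cam(s)[2],cam(s)[0][2])
print(manip.sense())
E
```

```text
total 12
drwxr-xr-x  3 agent agent 4096 Dec  6 03:49 .
drwxr-xr-x 23 root  root  4096 Dec  6 03:49 ..
drwxr-xr-x  2 agent agent 4096 Dec  6 03:49 pics
side 429.53087749032113 255.45808169007142 197.6596773812429 [0.1715 1.1856 0.9119] [ 0.3029 -0.7761 -0.5531]
top 392.61516807789053 257.064571715232 193.03152744945103 [0.4143 0.0511 1.2947] [ 0.165   0.0257 -0.986 ]
wrist 344.5007336761051 255.5237097059228 190.24870087638195 [ 0.2324 -0.5846  0.3733] [-0.2802 -0.0711 -0.9573]
{'t': 0.15, 'q': array([-1.4905,  0.5283,  1.4336, -0.    ,  1.1814, -0.1785]), 'qd': array([ 0.0001, -0.0042, -0.0036,  0.0004,  0.0011, -0.0002]), 'tau': array([  0.0007, -44.2744, -17.8276,  -0.0002,   0.0056,  -0.    ]), 'tcp_pos': array([ 0.1599, -0.6036,  0.2305]), 'tool_rot': array([ 0.7012,  0.0919, -0.7012,  0.0906]), 'force': array([ 0.2472,  0.18  , -0.5184]), 'ft_torque': array([-0.0035, -0.0063, -0.0024]), 'finger_gap': 1.0004310495116595}
```

View pics/top0.png

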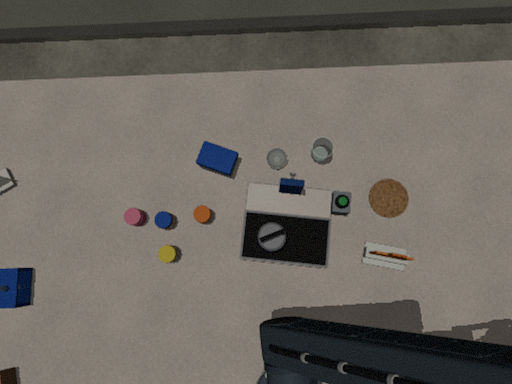

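View pics/side0.png

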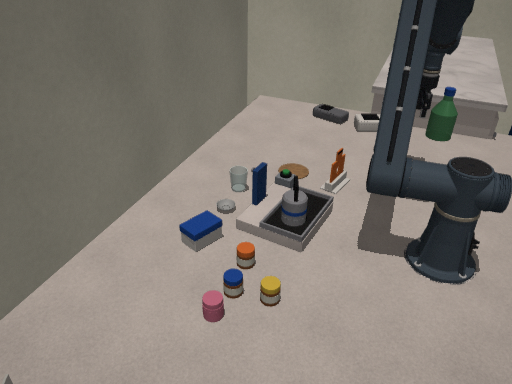

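View pics/wrist0.png

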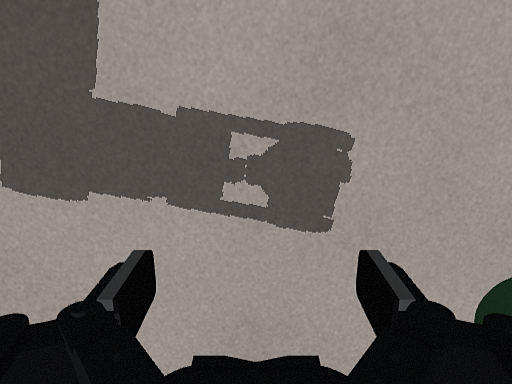

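The top view shows an orange cap at (203,214), a blue cap at (164,220) and a yellow cap at (168,254). The pink cap at (134,217) is the look-alike. The canister is at (271,237), the mat at (389,198), the stand with the guard at (387,256), and the shaker's post and screw at (292,183). The side view also has a big green bottle at (443,115), which isn't a jar. Next is a close crop.

Run:
```python
from h import *
a=cv2.imread('pics/top0.png'); c=a[130:290,110:430]; cv2.imwrite('pics/top0c.png',cv2.resize(c,None,fx=2.5,fy=2.5,interpolation=cv2.INTER_CUBIC))
a=cv2.imread('pics/side0.png'); c=a[140:330,170:370]; cv2.imwrite('pics/side0c.png',cv2.resize(c,None,fx=3,fy=3,interpolation=cv2.INTER_CUBIC))
```

```text
(no output)
```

View pics/top0c.png

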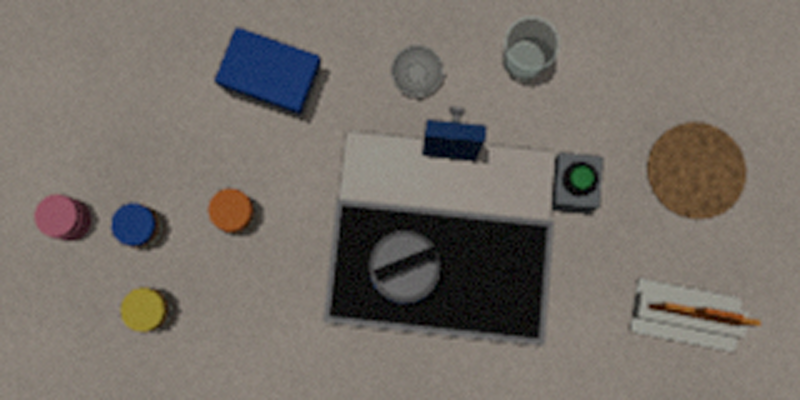

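View pics/side0c.png

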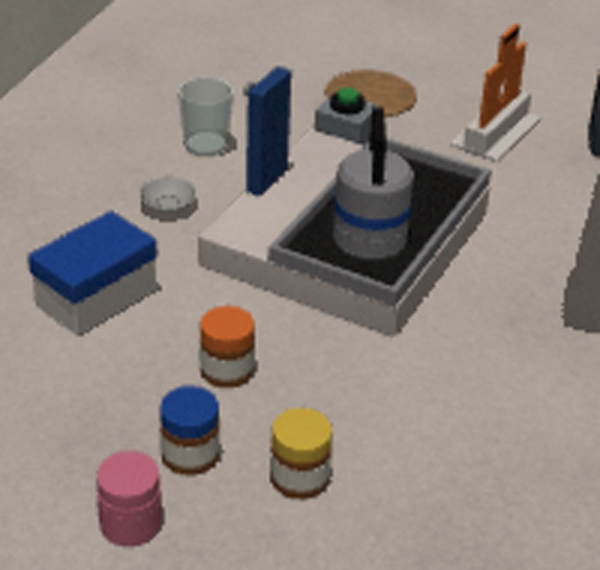

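Run:
```python
from h import *
np.set_printoptions(precision=4,suppress=True)
s=snap('top'); im=s['image']; hsv=cv2.cvtColor(im,cv2.COLOR_RGB2HSV)
def mask(lo,hi,box):
    m=cv2.inRange(hsv,np.array(lo),np.array(hi)); k=np.zeros_like(m); x0,y0,x1,y1=box; k[y0:y1,x0:x1]=m[y0:y1,x0:x1]; 
    n,l,st,c=cv2.connectedComponentsWithStats(k); i=1+np.argmax(st[1:,4]); return (l==i).astype(np.uint8),st[i],c[i]
for nm,lo,hi,box,z in [('or',(3,120,60),(18,255,255),(190,200,220,230),.063),('bl',(100,100,40),(130,255,255),(150,205,180,235),.063),('ye',(18,100,60),(35,255,255),(155,240,185,270),.063),('mat',(5,60,40),(20,255,255),(365,175,415,220),.004),('btn',(45,80,30),(85,255,255),(330,190,355,215),.08),('post',(100,100,20),(130,255,255),(275,175,310,200),.185)]:
    m,st,c=mask(lo,hi,box)
    cs,_=cv2.findContours(m,cv2.RETR_EXTERNAL,cv2.CHAIN_APPROX_NONE); (cx,cy),r=cv2.minEnclosingCircle(cs[0])
    print(nm,st,c,'xy',onz(s,*c,z),'circ',onz(s,cx,cy,z),r)
# tray black
g=im.max(2); k=np.zeros_like(g); k[205:270,235:335]=(g[205:270,235:335]<25)
cs,_=cv2.findContours(k,cv2.RETR_EXTERNAL,cv2.CHAIN_APPROX_NONE); c=max(cs,key=cv2.contourArea)
rc=cv2.minAreaRect(c); bp=cv2.boxPoints(rc); print(rc,bp)
P=np.array([onz(s,*b,.05) for b in bp]); print(P, P.mean(0),[np.linalg.norm(P[i]-P[i-1]) for i in range(4)])
print(im[225,260],im[240,300],im[150,300])
```

```text
or [193 206  18  17 238] [201.8697 213.7815] xy [0.5597 0.2599 0.063 ] circ [0.5588 0.2599 0.063 ] 8.94533920288086
bl [155 212  17  16 225] [162.8444 219.4356] xy [0.5457 0.3843 0.063 ] circ [0.5455 0.3844 0.063 ] 8.560774803161621
ye [158 245  18  18 253] [166.7352 253.4229] xy [0.4388 0.3709 0.063 ] circ [0.4391 0.371  0.063 ] 9.021190643310547
mat [ 369  179   40   39 1223] [388.3361 197.8144] xy [ 0.5995 -0.3471  0.004 ] circ [ 0.6005 -0.3477  0.004 ] 20.11228370666504
btn [338 196  10  10  79] [342.4557 200.5443] xy [ 0.5848 -0.1819  0.08  ] circ [ 0.5849 -0.182   0.08  ] 4.94984769821167
post [280 178  24  16 290] [291.1724 185.3172] xy [ 0.619  -0.0185  0.185 ] circ [ 0.619  -0.0186  0.185 ] 12.561724662780762
((285.30645751953125, 238.13999938964844), (82.52766418457031, 43.749610900878906), 6.115503787994385) [[241.9471 255.4944]
 [246.6078 211.9937]
 [328.6658 220.7856]
 [324.0051 264.2863]]
[[ 0.4256  0.1367  0.05  ]
 [ 0.5623  0.1187  0.05  ]
 [ 0.5259 -0.1402  0.05  ]
 [ 0.3912 -0.1178  0.05  ]] [ 0.4763 -0.0007  0.05  ] [np.float64(0.2568148266939197), np.float64(0.13786537434693302), np.float64(0.2613832629002541), np.float64(0.13653464990573982)]
[24 20 21] [13 15 16] [135 125 117]
```

```bash
cat >> h.py <<'E'
def tgt(a,tilt=None):
    y=np.array([np.cos(a),np.sin(a),0]); x=np.array([0,0,-1.]); return np.column_stack([x,y,np.cross(x,y)])
def go(pos,adeg,st=None):
    "row numbers to bring TCP to pos with jaw axis at adeg (mod 180, nearest)"
    st=st or manip.sense(); Rc=R.from_quat(st['tool_rot']).as_matrix()
    best=None
    for k in (0,180):
        rv=R.from_matrix(Rc.T@tgt(np.radians(adeg+k))).as_rotvec()
        if best is None or np.linalg.norm(rv)<np.linalg.norm(best): best=rv
    sh=Rc.T@(np.array(pos)-st['tcp_pos'])
    print('shift',np.round(sh/.025,3),'turn',np.round(np.degrees(best)/5,3),'| mm',np.round(sh*1e3,1),'deg',np.round(np.degrees(best),2))
def stt():
    s=manip.sense(); M=R.from_quat(s['tool_rot']).as_matrix()
    print('t',round(s['t'],2),'tcp',np.round(s['tcp_pos'],4),'x',np.round(M[:,0],3),'jaw',round(np.degrees(np.arctan2(M[1,1],M[0,1])),2),'F',np.round(s['force'],2),'gap',round(s['finger_gap'],4),'q',np.round(s['q'],3)); return s
E
python3 - <<'E'
from h import *
np.set_printoptions(precision=4,suppress=True)
s=snap('top'); im=s['image']; g=im.max(2).astype(int)
k=np.zeros(g.shape,np.uint8); k[226:246,255:290]=g[226:246,255:290]>40
# handle: dark inside canister disc
m=np.zeros(g.shape,np.uint8); yy,xx=np.mgrid[:384,:512]
m[((xx-271.5)**2+(yy-237)**2<12.5**2)&(g<38)]=1
cs,_=cv2.findContours(m,cv2.RETR_EXTERNAL,cv2.CHAIN_APPROX_NONE); c=max(cs,key=cv2.contourArea); rc=cv2.minAreaRect(c); print(rc)
bp=cv2.boxPoints(rc); P=np.array([onz(s,*b,.199) for b in bp]); print(P,P.mean(0))
cv2.imwrite('pics/can.png',cv2.resize(np.hstack([im[215:260,245:300,::-1],np.repeat(m[215:260,245:300,None]*255,3,2)]),None,fx=6,fy=6,interpolation=0))
stt()
E
```

```text
((271.2586364746094, 235.3965606689453), (4.270992279052734, 23.58330726623535), 68.19859313964844)
[[0.4714 0.0765 0.199 ]
 [0.4938 0.0148 0.199 ]
 [0.4826 0.0109 0.199 ]
 [0.4603 0.0724 0.199 ]] [0.477  0.0436 0.199 ]
t 0.25 tcp [ 0.1599 -0.6038  0.2308] x [-0.     0.001 -1.   ] jaw -75.17 F [-0.22  0.74 -0.71] gap 1.0006 q [-1.491  0.528  1.433  0.     1.181 -0.178]
```

View pics/can.png

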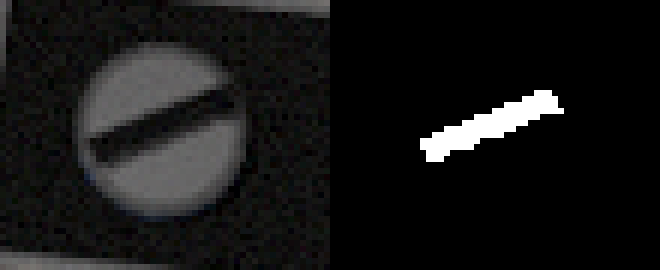

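Run:
```python
from h import *
go((.35,-.45,.33),-35)
```

```text
shift [-3.961 -4.008 -8.925] turn [-8.035e+00 -6.000e-03  1.100e-02] | mm [ -99.  -100.2 -223.1] deg [-4.017e+01 -3.000e-02  5.000e-02]
```

>>> {"method": "carry_out", "body": {"commands": [[[-0.8,-0.8,-1.8,-1.6,0,0,85],[-1.6,-1.6,-3.6,-3.2,0,0,85],[-2.4,-2.4,-5.4,-4.8,0,0,85],[-3.2,-3.2,-7.2,-6.4,0,0,85],[-4,-4,-8.9,-8,0,0,85]]]}}

```text
t: 0.75
tcp_pos: [0.341, -0.4571, 0.3266]
tool_rot: [0.627, 0.327, -0.627, 0.327]
force: [0.6, -1.0, -0.1]
finger_gap: 0.997
```

Run:
```python
from h import *
stt(); go((.42,-.2,.33),5)
```

```text
t 0.75 tcp [ 0.341  -0.4571  0.3266] x [ 0.  0. -1.] jaw -34.86 F [ 0.65 -0.97 -0.13] gap 0.997 q [-1.126  0.356  1.449  0.     1.337 -0.518]
shift [ -0.132  -3.285 -10.247] turn [-7.972e+00 -3.000e-03  0.000e+00] | mm [  -3.3  -82.1 -256.2] deg [-3.986e+01 -2.000e-02  0.000e+00]
```

>>> {"method": "carry_out", "body": {"commands": [[[0,-0.6,-1.9,-1.6,0,0,85],[0,-1.2,-3.8,-3.2,0,0,85],[0,-1.8,-5.7,-4.8,0,0,85],[0,-2.4,-7.6,-6.4,0,0,85],[0,-3.0,-9.4,-7.9,0,0,85]]]}}

```text
t: 1.25
tcp_pos: [0.4141, -0.2211, 0.3261]
tool_rot: [0.479, 0.52, -0.479, 0.52]
force: [0.5, -0.0, 0.5]
finger_gap: 0.99
```

Run:
```python
from h import *
stt(); go((.478,.041,.30),20)
```

```text
t 1.25 tcp [ 0.4141 -0.2211  0.3261] x [ 0.  0. -1.] jaw 4.64 F [ 0.49 -0.04  0.48] gap 0.9895 q [-0.729  0.201  1.678  0.     1.262 -0.81 ]
shift [  1.045   3.396 -10.245] turn [-3.073  0.    -0.004] | mm [  26.1   84.9 -256.1] deg [-15.36   0.    -0.02]
```

>>> {"method": "carry_out", "body": {"commands": [[[0.2,0.7,-1.8,-0.6,0,0,85],[0.4,1.3,-3.7,-1.2,0,0,85],[0.6,2.0,-5.5,-1.8,0,0,85],[0.8,2.7,-7.4,-2.4,0,0,85],[1.0,3.3,-9.2,-3.0,0,0,85]]]}}

```text
t: 1.75
tcp_pos: [0.4791, 0.0143, 0.3011]
tool_rot: [0.408, 0.577, -0.408, 0.578]
force: [1.1, 0.2, 0.7]
finger_gap: 0.996
```

Run:
```python
from h import *
snap('wrist','w1'); stt(); go((.478,.041,.29),20)
```

```text
t 1.8 tcp [0.4793 0.0213 0.3003] x [ 0.001  0.007 -1.   ] jaw 19.83 F [ 1.    2.83 -0.32] gap 0.9945 q [-0.193  0.245  1.695  0.007  1.202 -0.542]
shift [ 0.417  0.217 -0.755] turn [-0.033 -0.07  -0.032] | mm [ 10.4   5.4 -18.9] deg [-0.17 -0.35 -0.16]
```

View pics/w1.png

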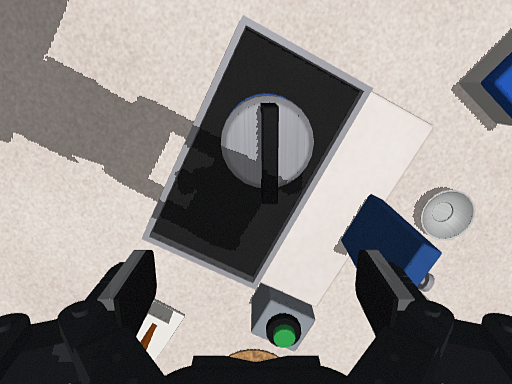

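>>> {"method": "carry_out", "body": {"commands": [[[0,0,-0.3,0,0,0,85],[0,0,-0.4,0,0,0,85],[0,0,-0.4,0,0,0,85],[0,0,-0.4,0,0,0,85],[0,0,-0.4,0,0,0,85]]]}}

```text
t: 2.3
tcp_pos: [0.4755, 0.0204, 0.3012]
tool_rot: [0.41, 0.576, -0.41, 0.576]
force: [-0.7, 0.1, -0.3]
finger_gap: 0.995
```

Run:
```python
from h import *
s=snap('wrist','w2'); stt()
print(s['tvec'])
im=s['image']; g=im.max(2)
cv2.imwrite('pics/w2m.png',((g<28)*255).astype(np.uint8))
```

```text
t 2.35 tcp [0.4756 0.0205 0.3011] x [ 0. -0. -1.] jaw 19.2 F [-0.97 -0.25 -0.13] gap 0.9901 q [-0.192  0.238  1.702 -0.     1.201 -0.527]
[-0.45728555 -0.18867062  0.4062362 ]
```

View pics/w2.png

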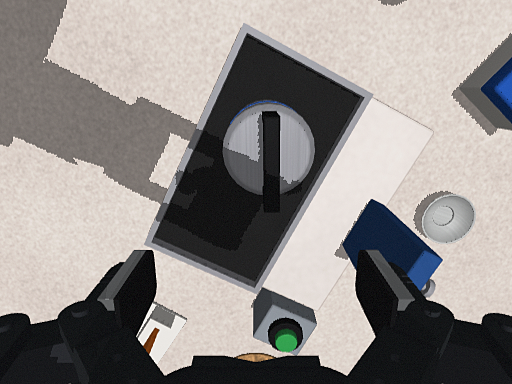

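Run:
```python
from h import *
np.set_printoptions(precision=4,suppress=True)
s=snap('wrist'); 
for u,v in [(270.5,112),(271.5,212)]: print('bar',onz(s,u,v,.199))
print('cyl top centre',onz(s,268.5,148.5,.145))
O=np.array([onz(s,u,v,.064)[:2] for u,v in [(244,25),(372,95),(258,291),(145,243)]]); print('outer lip',O,O.mean(0)); 
for i in range(4): d=O[i]-O[i-1]; print(np.linalg.norm(d),np.degrees(np.arctan2(d[1],d[0])))
print('btn',onz(s,286,341,.08))
cv2.imwrite('pics/x.png',cv2.resize(s['image'][100:225,215:325,::-1],None,fx=5,fy=5,interpolation=0))
c=s['image'][240:370,240:450,::-1]; cv2.imwrite('pics/x2.png',cv2.resize(c,None,fx=3.5,fy=3.5,interpolation=0))
```

```text
bar [0.4679 0.0779 0.199 ]
bar [0.4938 0.0085 0.199 ]
cyl top centre [0.4803 0.0451 0.145 ]
outer lip [[ 0.4222  0.1425]
 [ 0.5725  0.1229]
 [ 0.5369 -0.1424]
 [ 0.386  -0.1244]] [ 0.4794 -0.0004]
0.2694196258925773 82.28057503732002
0.15158531792796157 -7.438304805075299
0.26769844962837874 -97.63933858647897
0.15197766915211106 173.2099933656073
btn [ 0.5911 -0.1897  0.08  ]
```

View pics/x.png

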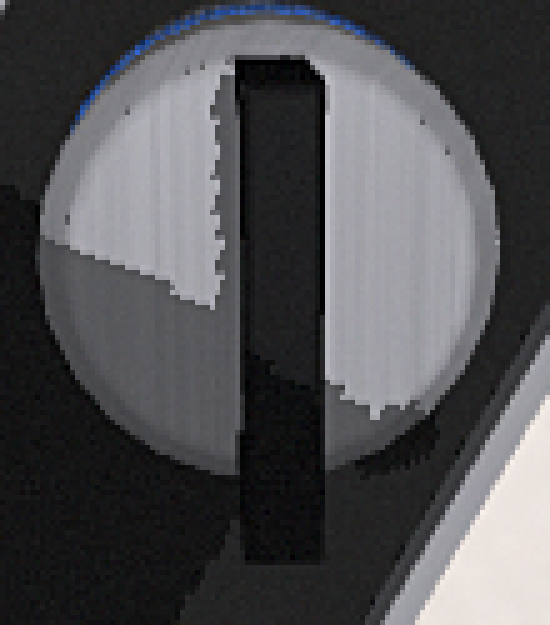

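Run:
```python
from h import *
go((.480,.043,.20),20.5);go((.480,.043,.172),20.5)
```

```text
shift [ 4.044  0.461 -0.785] turn [-0.257  0.002 -0.002] | mm [101.1  11.5 -19.6] deg [-1.29  0.01 -0.01]
shift [ 5.164  0.461 -0.785] turn [-0.257  0.002 -0.002] | mm [129.1  11.5 -19.6] deg [-1.29  0.01 -0.01]
```

>>> {"method": "carry_out", "body": {"commands": [[[0.8,0.46,-0.78,-0.25,0,0,85],[1.8,0.46,-0.78,-0.25,0,0,85],[2.8,0.46,-0.78,-0.25,0,0,85],[3.6,0.46,-0.78,-0.25,0,0,85],[4.0,0.46,-0.78,-0.25,0,0,85]]]}}

```text
t: 2.9
tcp_pos: [0.479, 0.0436, 0.1994]
tool_rot: [0.402, 0.582, -0.403, 0.58]
force: [-0.4, -0.2, 0.4]
finger_gap: 0.998
```

Run:
```python
from h import *
stt();snap('wrist','w3');go((.480,.043,.172),20.5)
```

```text
t 2.9 tcp [0.479  0.0436 0.1994] x [-0.003  0.    -1.   ] jaw 20.53 F [-0.43 -0.21  0.37] gap 0.9981 q [-0.142  0.384  1.819 -0.     0.942 -0.5  ]
shift [1.069 0.049 0.048] turn [ 0.005 -0.024  0.045] | mm [26.7  1.2  1.2] deg [ 0.03 -0.12  0.22]
```

View pics/w3.png

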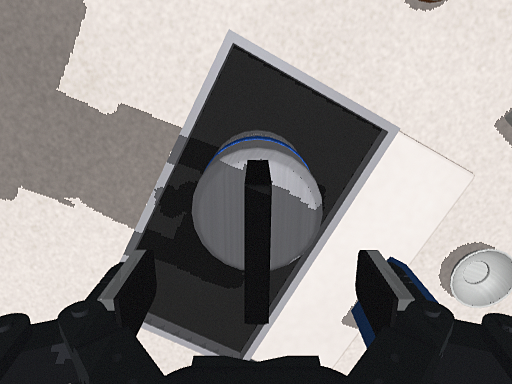

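The handle at column 257 is centred between the fingers at columns 155 and 358, so I'm going down to grip.

>>> {"method": "carry_out", "body": {"commands": [[[0.6,0,0,0,0,0,85],[1.1,0,0,0,0,0,85],[1.1,0,0,0,0,0,0],[1.1,0,0,0,0,0,0],[1.1,0,0,0,0,0,0]]], "force": 60}}

```text
t: 3.45
tcp_pos: [0.4807, 0.0437, 0.1745]
tool_rot: [0.403, 0.581, -0.402, 0.582]
force: [2.0, -0.8, 0.8]
finger_gap: 0.505
```

>>> {"method": "carry_out", "body": {"commands": [[[0,0,0,0,0,0,0],[0,0,0,0,0,0,0],[0,0,0,0,0,0,0],[0,0,0,0,0,0,0],[0,0,0,0,0,0,0]]], "force": 60}}

```text
t: 3.95
tcp_pos: [0.4799, 0.0436, 0.1742]
tool_rot: [0.403, 0.581, -0.403, 0.582]
force: [-2.7, -0.5, 6.1]
finger_gap: 0.124
```

Run:
```python
from h import *
stt();snap('wrist','w4')
```

```text
t 3.95 tcp [0.4799 0.0436 0.1742] x [ 0.001 -0.001 -1.   ] jaw 20.59 F [-2.68 -0.55  6.1 ] gap 0.1244 q [-1.410e-01  4.240e-01  1.845e+00 -1.000e-03  8.720e-01 -5.000e-01]
```

View pics/w4.png

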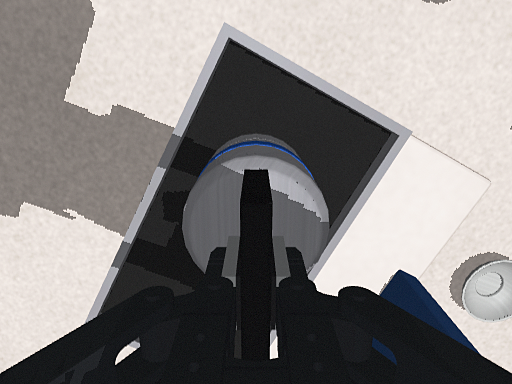

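>>> {"method": "carry_out", "body": {"commands": [[[-0.3,0,0,0,0,0,0],[-1.0,0,0,0,0,0,0],[-2.0,0,0,0,0,0,0],[-3.0,0,0,0,0,0,0],[-3.2,0,0,0,0,0,0]]]}}

```text
t: 4.5
tcp_pos: [0.4812, 0.044, 0.2555]
tool_rot: [0.404, 0.58, -0.402, 0.583]
force: [1.2, 0.0, -4.7]
finger_gap: 0.126
```

Run:
```python
from h import *
stt();snap('wrist','w5'); s=snap('side'); cv2.imwrite('pics/s5.png',cv2.resize(s['image'][120:260,180:380,::-1],None,fx=4,fy=4))
go((.600,-.347,.254),-5)
```

```text
t 4.5 tcp [0.4812 0.044  0.2555] x [ 0.005 -0.    -1.   ] jaw 20.59 F [ 1.2   0.   -4.72] gap 0.1264 q [-0.141  0.303  1.752  0.     1.082 -0.5  ]
shift [-1.0000e-02 -1.0010e+00  1.6333e+01] turn [ 5.117e+00  1.000e-03 -1.100e-02] | mm [-3.000e-01 -2.500e+01  4.083e+02] deg [25.59  0.   -0.05]
```

View pics/s5.png

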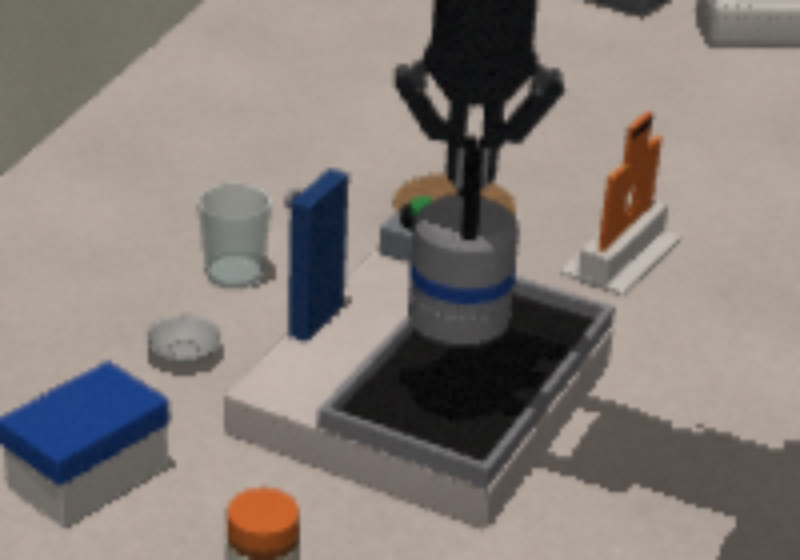

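View pics/w5.png

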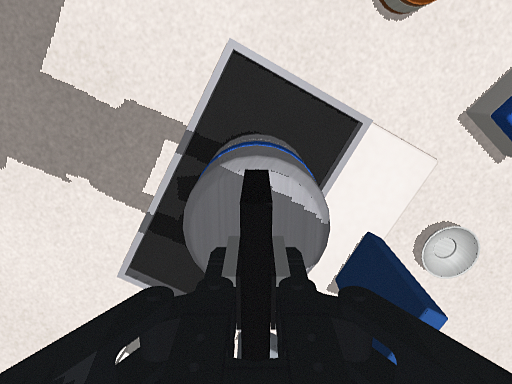

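>>> {"method": "carry_out", "body": {"commands": [[[0,-0.05,0.8,0,0,0,0],[0,-0.1,2.2,0,0,0,0],[0,-0.2,3.8,0,0,0,0],[0,-0.3,5.4,0,0,0,0],[0,-0.4,7.0,0,0,0,0]]]}}

```text
t: 5.1
tcp_pos: [0.5309, -0.1242, 0.2511]
tool_rot: [0.402, 0.583, -0.403, 0.58]
force: [1.3, 0.9, -5.1]
finger_gap: 0.126
```

>>> {"method": "carry_out", "body": {"commands": [[[0,-0.1,1.6,0,0,0,0],[0,-0.2,3.2,0,0,0,0],[0,-0.3,4.8,0,0,0,0],[0,-0.4,6.4,0,0,0,0],[0,-0.5,7.6,0,0,0,0]]]}}

```text
t: 5.6
tcp_pos: [0.5866, -0.3079, 0.2502]
tool_rot: [0.403, 0.582, -0.403, 0.58]
force: [-0.3, 0.4, -5.5]
finger_gap: 0.127
```

>>> {"method": "carry_out", "body": {"commands": [[[0,0,0.7,0,0,0,0],[0,0,1.3,0,0,0,0],[0,0,1.6,0,0,0,0],[0,0,1.6,0,0,0,0],[0,0,1.6,0,0,0,0]]]}}

```text
t: 6.1
tcp_pos: [0.6004, -0.3419, 0.252]
tool_rot: [0.403, 0.583, -0.402, 0.58]
force: [0.4, -0.0, -5.3]
finger_gap: 0.126
```

Run:
```python
from h import *
stt();snap('wrist','w6'); s=snap('side'); cv2.imwrite('pics/s6.png',cv2.resize(s['image'][100:240,200:400,::-1],None,fx=4,fy=4))
go((.600,-.347,.131),20.6)
```

```text
t 6.1 tcp [ 0.6004 -0.3419  0.252 ] x [-0.003  0.003 -1.   ] jaw 20.59 F [ 0.39 -0.01 -5.26] gap 0.126 q [-6.790e-01  6.030e-01  1.225e+00  1.000e-03  1.317e+00 -1.039e+00]
shift [ 4.877 -0.097  0.194] turn [ 0.005 -0.022  0.008] | mm [121.9  -2.4   4.9] deg [ 0.03 -0.11  0.04]
```

View pics/s6.png

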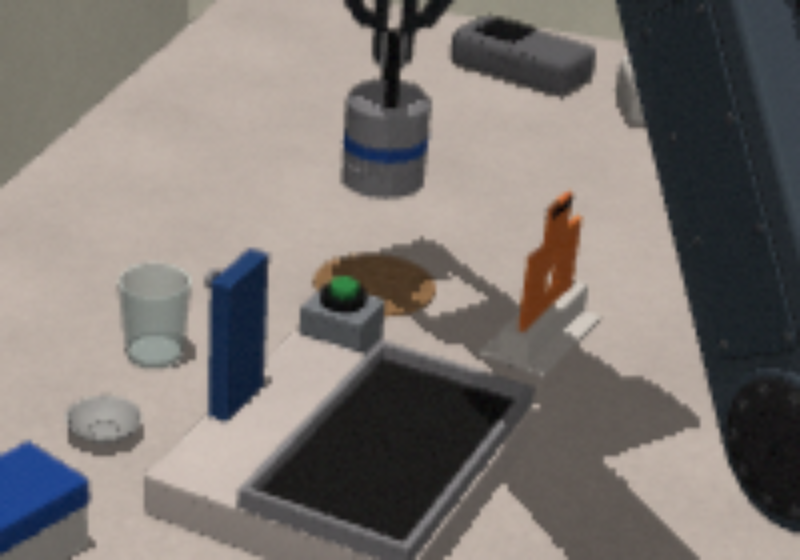

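View pics/w6.png

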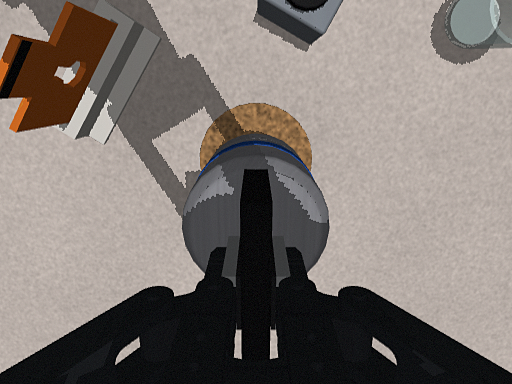

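>>> {"method": "carry_out", "body": {"commands": [[[0.6,-0.05,0.2,0,0,0,0],[1.6,-0.1,0.2,0,0,0,0],[2.7,-0.1,0.2,0,0,0,0],[3.8,-0.1,0.2,0,0,0,0],[4.5,-0.1,0.2,0,0,0,0]]]}}

```text
t: 6.7
tcp_pos: [0.5991, -0.3474, 0.1376]
tool_rot: [0.403, 0.583, -0.402, 0.58]
force: [0.2, 0.4, -5.3]
finger_gap: 0.127
```

>>> {"method": "carry_out", "body": {"commands": [[[0.1,0,0,0,0,0,0],[0.2,0,0,0,0,0,0],[0.25,0,0,0,0,0,0],[0.3,0,0,0,0,0,0],[0.3,0,0,0,0,0,0]]]}}

```text
t: 7.2
tcp_pos: [0.601, -0.349, 0.1345]
tool_rot: [0.403, 0.581, -0.403, 0.582]
force: [0.5, 0.7, -4.6]
finger_gap: 0.129
```

Run:
```python
from h import *
stt();go((.600,-.347,.129),20.6)
snap('wrist','w7'); s=snap('side'); cv2.imwrite('pics/s7.png',cv2.resize(s['image'][100:240,200:400,::-1],None,fx=4,fy=4))
```

```text
t 7.2 tcp [ 0.601  -0.349   0.1345] x [ 0.001 -0.001 -1.   ] jaw 20.58 F [ 0.52  0.72 -4.59] gap 0.1292 q [-0.687  0.727  1.324 -0.     1.089 -1.046]
shift [ 0.221 -0.01  -0.091] turn [-0.003  0.018 -0.01 ] | mm [ 5.5 -0.2 -2.3] deg [-0.02  0.09 -0.05]
```

View pics/s7.png

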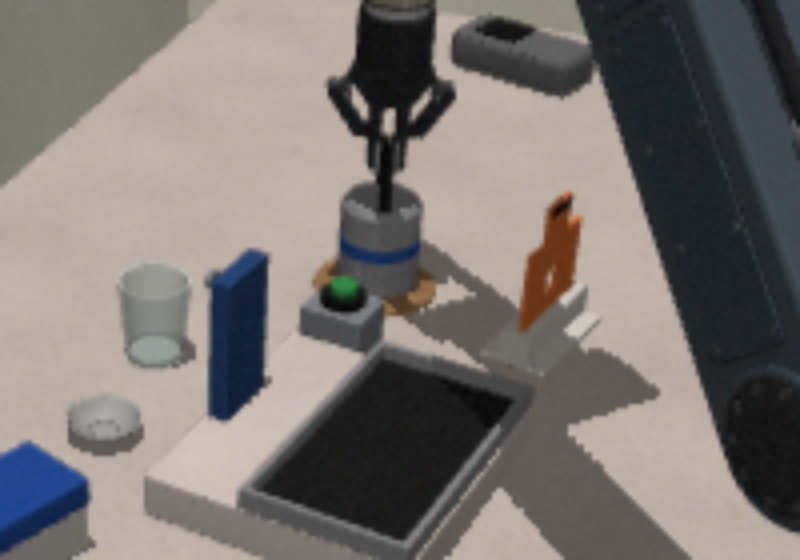

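>>> {"method": "carry_out", "body": {"commands": [[[0.05,0,0,0,0,0,0],[0.1,0,0,0,0,0,0],[0.15,0,0,0,0,0,0],[0.2,0,0,0,0,0,0],[0.2,0,0,0,0,0,0]]]}}

```text
t: 7.8
tcp_pos: [0.6006, -0.3488, 0.1294]
tool_rot: [0.403, 0.581, -0.403, 0.581]
force: [-2.0, 1.7, 0.1]
finger_gap: 0.129
```

>>> {"method": "carry_out", "body": {"commands": [[[0,0,0,0,0,0,18],[0,0,0,0,0,0,30],[0,0,0,0,0,0,60],[0,0,0,0,0,0,60],[0,0,0,0,0,0,60]]]}}

```text
t: 8.3
tcp_pos: [0.6007, -0.3488, 0.1286]
tool_rot: [0.403, 0.581, -0.403, 0.581]
force: [-0.6, -0.5, -1.3]
finger_gap: 0.703
```

>>> {"method": "carry_out", "body": {"commands": [[[-0.5,0,0,0,0,0,60],[-1.5,0,0,0,0,0,70],[-3,0,0,0,0,0,85],[-4.5,0,0,0,0,0,85],[-6,0,0,0,0,0,85]]]}}

```text
t: 8.8
tcp_pos: [0.6005, -0.3487, 0.281]
tool_rot: [0.403, 0.581, -0.403, 0.582]
force: [0.7, -0.2, -0.3]
finger_gap: 0.988
```

Run:
```python
from h import *
stt(); s=snap('wrist','w8'); t=snap('top','t8'); cv2.imwrite('pics/t8c.png',cv2.resize(t['image'][130:290,110:430,::-1],None,fx=2.5,fy=2.5,interpolation=cv2.INTER_CUBIC))
```

```text
t 8.8 tcp [ 0.6005 -0.3487  0.281 ] x [ 0.001 -0.001 -1.   ] jaw 20.58 F [ 0.73 -0.24 -0.26] gap 0.9883 q [-0.687  0.582  1.184  0.     1.375 -1.046]
```

View pics/w8.png

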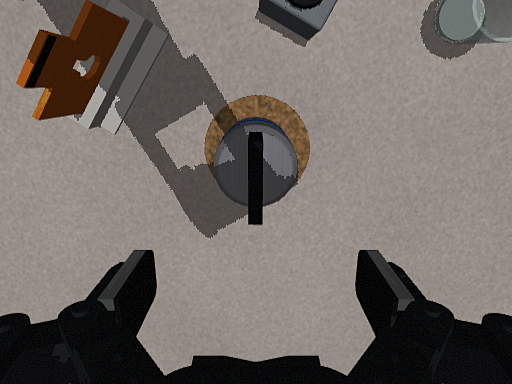

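View pics/t8c.png

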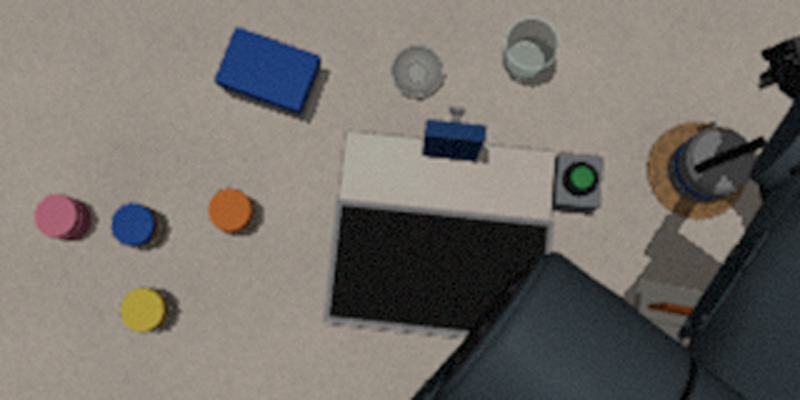

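Run:
```python
from h import *
np.set_printoptions(precision=4,suppress=True)
s=snap('wrist'); 
print((onz(s,255.5,132,.154)+onz(s,255.5,224,.154))/2)
go((.559,.26,.28),-8)
```

```text
[ 0.6065 -0.3524  0.154 ]
shift [ -0.009   6.959 -23.449] turn [ 5.717  0.077 -0.076] | mm [  -0.2  174.  -586.2] deg [28.58  0.39 -0.38]
```

>>> {"method": "carry_out", "body": {"commands": [[[0,0.5,-1.8,0,0,0,85],[0,1.1,-3.6,0,0,0,85],[0,1.6,-5.4,0,0,0,85],[0,2.1,-7.2,0,0,0,85],[0,2.7,-9.0,0,0,0,85]]]}}

```text
t: 9.45
tcp_pos: [0.5832, -0.1123, 0.2774]
tool_rot: [0.403, 0.582, -0.403, 0.58]
force: [0.8, 1.0, 0.1]
finger_gap: 0.997
```

>>> {"method": "carry_out", "body": {"commands": [[[0,0.5,-1.8,0,0,0,85],[0,1.1,-3.6,0,0,0,85],[0,1.6,-5.4,0,0,0,85],[0,2.1,-7.2,0,0,0,85],[0,2.7,-9.0,0,0,0,85]]]}}

```text
t: 9.95
tcp_pos: [0.5672, 0.1218, 0.2775]
tool_rot: [0.402, 0.582, -0.403, 0.58]
force: [1.0, -0.4, 0.4]
finger_gap: 1.0
```

Run:
```python
from h import *
stt(); go((.559,.26,.2),-8)
```

```text
t 9.95 tcp [0.5672 0.1218 0.2775] x [-0.003 -0.    -1.   ] jaw 20.56 F [ 1.03 -0.45  0.36] gap 1.0005 q [ 0.019  0.418  1.491 -0.     1.236 -0.34 ]
shift [ 3.098  1.643 -5.289] turn [ 5.713e+00 -2.000e-03  3.300e-02] | mm [  77.5   41.1 -132.2] deg [ 2.856e+01 -1.000e-02  1.600e-01]
```

>>> {"method": "carry_out", "body": {"commands": [[[0.6,0.4,-1.4,1.3,0,0,85],[1.3,0.8,-2.8,2.6,0,0,85],[2.0,1.3,-4.2,4.0,0,0,85],[2.8,1.6,-5.0,5.3,0,0,85],[3.1,1.6,-5.0,5.7,0,0,85]]]}}

```text
t: 10.45
tcp_pos: [0.5595, 0.2538, 0.1977]
tool_rot: [-0.531, -0.466, 0.535, -0.463]
force: [0.2, -0.0, 0.3]
finger_gap: 0.996
```

>>> {"method": "carry_out", "body": {"commands": [[[0,0,0,0,0,0,85],[0,0,0,0,0,0,85],[0,0,0,0,0,0,85],[0,0,0,0,0,0,85],[0,0,0,0,0,0,85]]]}}

```text
t: 10.95
tcp_pos: [0.5627, 0.2507, 0.2017]
tool_rot: [0.534, 0.464, -0.533, 0.464]
force: [0.5, 0.1, -0.6]
finger_gap: 0.995
```

Run:
```python
from h import *
stt();snap('wrist','w9'); go((.559,.26,.02),-8)
```

```text
t 10.95 tcp [0.5627 0.2507 0.2017] x [ 0.001  0.    -1.   ] jaw -7.96 F [ 0.46  0.14 -0.58] gap 0.9949 q [ 0.238  0.548  1.487 -0.     1.105  0.377]
shift [ 7.263 -0.201 -0.344] turn [ 0.009 -0.004 -0.01 ] | mm [181.6  -5.   -8.6] deg [ 0.04 -0.02 -0.05]
```

View pics/w9.png

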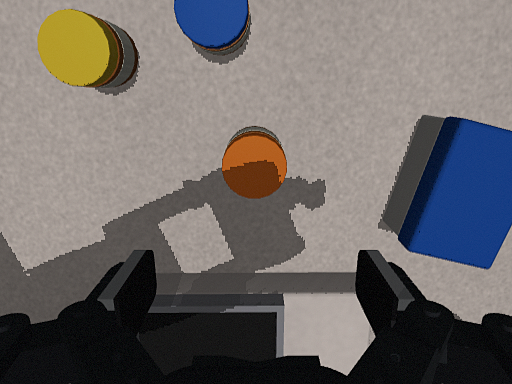

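```bash
cat >> h.py <<'E'
def cap(s,col,z=.065):
    hsv=cv2.cvtColor(s['image'],cv2.COLOR_RGB2HSV)
    lo,hi={'or':((3,150,50),(16,255,255)),'bl':((105,150,50),(125,255,255)),'ye':((20,150,50),(32,255,255)),'gr':((45,100,40),(85,255,255)),'pk':((165,80,50),(179,255,255))}[col]
    m=cv2.inRange(hsv,np.array(lo),np.array(hi)); m=cv2.morphologyEx(m,cv2.MORPH_OPEN,np.ones((3,3),np.uint8))
    cs,_=cv2.findContours(m,cv2.RETR_EXTERNAL,cv2.CHAIN_APPROX_NONE); out=[]
    for c in cs:
        if cv2.contourArea(c)<60: continue
        (u,v),r=cv2.minEnclosingCircle(c); p=onz(s,u,v,z); R_=np.linalg.norm(onz(s,u+r,v,z)-p); out.append((round(u),round(v),round(r,1),np.round(p,4),'rad',round(R_,4)))
    return out
E
python3 - <<'E'
from h import *
s=snap('wrist'); 
for c in ['or','bl','ye']: print(c,cap(s,c))
E
```

```text
or [(254, 164, 33.7, array([0.5642, 0.2631, 0.065 ]), 'rad', np.float64(0.0279))]
bl [(463, 193, 78.5, array([0.737 , 0.2133, 0.065 ]), 'rad', np.float64(0.0668)), (211, 9, 37.5, array([0.549 , 0.3822, 0.065 ]), 'rad', np.float64(0.0275))]
ye [(78, 47, 43.2, array([0.4459, 0.371 , 0.065 ]), 'rad', np.float64(0.0325))]
```

Run:
```python
from h import *
go((.562,.262,.018),-8)
```

```text
shift [ 7.34  -0.091 -0.437] turn [ 0.01  -0.004 -0.009] | mm [183.5  -2.3 -10.9] deg [ 0.05 -0.02 -0.05]
```

>>> {"method": "carry_out", "body": {"commands": [[[1.4,-0.09,-0.44,0,0,0,85],[3.0,-0.09,-0.44,0,0,0,85],[4.6,-0.09,-0.44,0,0,0,85],[6.2,-0.09,-0.44,0,0,0,85],[7.3,-0.09,-0.44,0,0,0,85]]]}}

```text
t: 11.55
tcp_pos: [0.5605, 0.2619, 0.0161]
tool_rot: [-0.533, -0.465, 0.534, -0.464]
force: [-0.1, -0.0, -0.4]
finger_gap: 0.996
```

>>> {"method": "carry_out", "body": {"commands": [[[0,0,0,0,0,0,60],[0,0,0,0,0,0,50],[0,0,0,0,0,0,45],[0,0,0,0,0,0,45],[0,0,0,0,0,0,45]]], "force": 40}}

```text
t: 12.05
tcp_pos: [0.5624, 0.2626, 0.02]
tool_rot: [0.534, 0.464, -0.533, 0.465]
force: [-0.8, 0.1, -1.2]
finger_gap: 0.642
```

Run:
```python
from h import *
stt();snap('wrist','w10')
```

```text
t 12.05 tcp [0.5624 0.2626 0.02  ] x [ 0.002  0.001 -1.   ] jaw -7.92 F [-0.78  0.14 -1.15] gap 0.6425 q [0.257 0.808 1.58  0.    0.751 0.395]
```

View pics/w10.png

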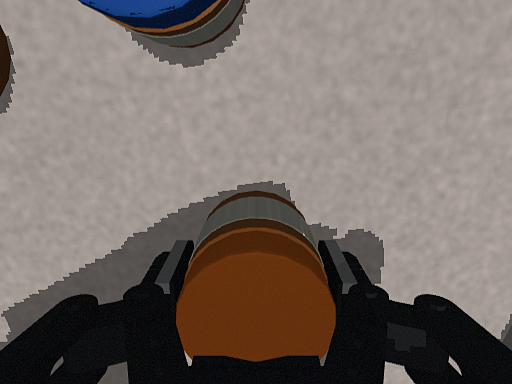

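Run:
```python
from h import *
go((.467,-.080,.16),-8)
```

```text
shift [-5.626 -1.872 14.09 ] turn [ 0.016 -0.009 -0.021] | mm [-140.7  -46.8  352.2] deg [ 0.08 -0.05 -0.1 ]
```

>>> {"method": "carry_out", "body": {"commands": [[[-0.3,0,0,0,0,0,45],[-1.2,0,0,0,0,0,45],[-2.6,0,0,0,0,0,45],[-4.2,0,0,0,0,0,45],[-5.6,0,0,0,0,0,45]]]}}

```text
t: 12.6
tcp_pos: [0.5617, 0.2624, 0.1609]
tool_rot: [0.534, 0.464, -0.533, 0.464]
force: [0.9, 0.1, -1.6]
finger_gap: 0.643
```

>>> {"method": "carry_out", "body": {"commands": [[[0,-0.1,1.0,0,0,0,45],[0,-0.4,2.7,0,0,0,45],[0,-0.6,4.5,0,0,0,45],[0,-0.9,6.3,0,0,0,45],[0,-1.1,8.1,0,0,0,45]]]}}

```text
t: 13.1
tcp_pos: [0.5054, 0.0643, 0.1593]
tool_rot: [0.533, 0.464, -0.533, 0.465]
force: [0.6, -0.2, -1.4]
finger_gap: 0.639
```

>>> {"method": "carry_out", "body": {"commands": [[[0,-0.2,1.6,0,0,0,45],[0,-0.4,3.2,0,0,0,45],[0,-0.6,4.8,0,0,0,45],[0,-0.8,6.0,0,0,0,45],[0,-0.8,6.0,0,0,0,45]]]}}

```text
t: 13.6
tcp_pos: [0.4656, -0.0835, 0.1593]
tool_rot: [0.534, 0.462, -0.534, 0.464]
force: [-0.0, 0.2, -0.5]
finger_gap: 0.642
```

Run:
```python
from h import *
stt();snap('wrist','w11');go((.467,-.080,.071),-8)
```

```text
t 13.6 tcp [ 0.4656 -0.0835  0.1593] x [ 0.001 -0.001 -1.   ] jaw -8.2 F [-0.    0.22 -0.55] gap 0.6424 q [-4.14e-01  4.40e-01  1.88e+00 -1.00e-03  8.20e-01 -2.70e-01]
shift [ 3.528  0.034 -0.081] turn [-0.03   0.002 -0.012] | mm [88.2  0.8 -2. ] deg [-0.15  0.01 -0.06]
```

View pics/w11.png

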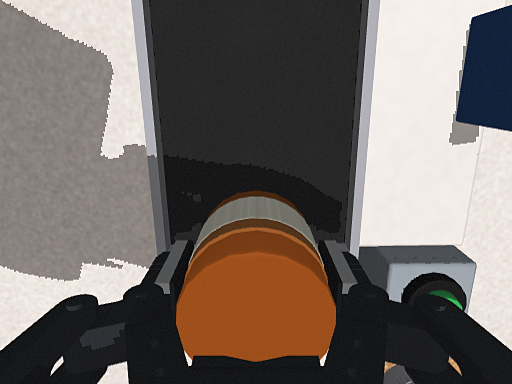

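>>> {"method": "carry_out", "body": {"commands": [[[0.6,0,0,0,0,0,45],[1.5,0,0,0,0,0,45],[2.4,0,0,0,0,0,45],[3.0,0,0,0,0,0,45],[3.3,0,0,0,0,0,45]]]}}

```text
t: 14.15
tcp_pos: [0.4657, -0.0789, 0.0751]
tool_rot: [-0.533, -0.465, 0.533, -0.464]
force: [-0.1, 0.0, -1.2]
finger_gap: 0.641
```

>>> {"method": "carry_out", "body": {"commands": [[[0.08,0,0,0,0,0,45],[0.16,0,0,0,0,0,45],[0.24,0,0,0,0,0,45],[0.26,0,0,0,0,0,45],[0.26,0,0,0,0,0,45]]]}}

```text
t: 14.65
tcp_pos: [0.4662, -0.0804, 0.0699]
tool_rot: [0.534, 0.464, -0.533, 0.464]
force: [-0.1, -0.9, -1.0]
finger_gap: 0.637
```

>>> {"method": "carry_out", "body": {"commands": [[[0.04,0,0,0,0,0,45],[0.06,0,0,0,0,0,45],[0.06,0,0,0,0,0,60],[0.06,0,0,0,0,0,75],[0.06,0,0,0,0,0,85]]]}}

```text
t: 15.15
tcp_pos: [0.466, -0.0803, 0.068]
tool_rot: [0.533, 0.464, -0.533, 0.464]
force: [0.6, 0.3, -0.1]
finger_gap: 0.993
```

>>> {"method": "carry_out", "body": {"commands": [[[0,0,0,0,0,0,85],[-1,0,0,0,0,0,85],[-2.6,0,0,0,0,0,85],[-4.2,0,0,0,0,0,85],[-5.4,0,0,0,0,0,85]]]}}

```text
t: 15.65
tcp_pos: [0.4663, -0.0804, 0.2051]
tool_rot: [0.534, 0.464, -0.533, 0.465]
force: [1.4, -0.0, -0.5]
finger_gap: 0.993
```

Run:
```python
from h import *
stt();snap('wrist','w12');s=snap('top','t12')
for c in ['bl','ye','or']: print(c,cap(s,c))
go((.548,.382,.2),-8)
```

```text
t 15.65 tcp [ 0.4663 -0.0804  0.2051] x [ 0.002 -0.001 -1.   ] jaw -7.92 F [ 1.43 -0.03 -0.45] gap 0.9926 q [-0.408  0.363  1.834  0.     0.943 -0.269]
bl [(14, 288, 23.5, array([0.3463, 0.8487, 0.065 ]), 'rad', np.float64(0.0744)), (163, 220, 8.4, array([0.5453, 0.3833, 0.065 ]), 'rad', np.float64(0.0267)), (292, 182, 11.3, array([ 0.6534, -0.0292,  0.065 ]), 'rad', np.float64(0.0358)), (217, 158, 20.5, array([0.7409, 0.2094, 0.065 ]), 'rad', np.float64(0.0665))]
ye [(167, 253, 8.7, array([0.4392, 0.3699, 0.065 ]), 'rad', np.float64(0.0275))]
or []
shift [  0.235   0.595 -18.791] turn [ 0.019  0.029 -0.107] | mm [   5.9   14.9 -469.8] deg [ 0.09  0.14 -0.53]
```

View pics/w12.png

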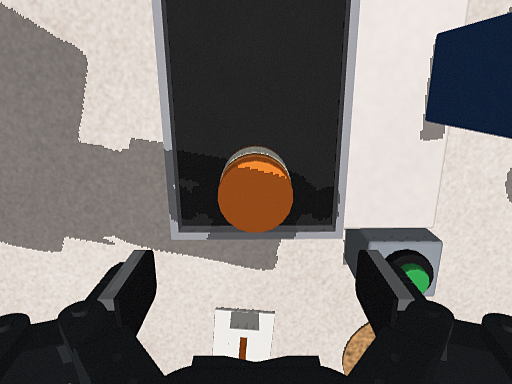

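>>> {"method": "carry_out", "body": {"commands": [[[0,0.05,-1.5,0,0,0,85],[0,0.1,-3.3,0,0,0,85],[0,0.15,-5.2,0,0,0,85],[0,0.2,-7.1,0,0,0,85],[0,0.3,-9.0,0,0,0,85]]]}}

```text
t: 16.25
tcp_pos: [0.5035, 0.1433, 0.2018]
tool_rot: [-0.533, -0.465, 0.534, -0.464]
force: [1.1, -0.5, 0.4]
finger_gap: 0.999
```

>>> {"method": "carry_out", "body": {"commands": [[[0,0.05,-1.9,0,0,0,85],[0,0.1,-3.8,0,0,0,85],[0,0.15,-5.7,0,0,0,85],[0,0.2,-7.6,0,0,0,85],[0.2,0.3,-9.0,0,0,0,85]]]}}

```text
t: 16.75
tcp_pos: [0.5425, 0.3664, 0.197]
tool_rot: [0.533, 0.465, -0.533, 0.465]
force: [0.1, -0.0, -0.0]
finger_gap: 0.996
```

>>> {"method": "carry_out", "body": {"commands": [[[0,0,-0.4,0,0,0,85],[0,0,-0.4,0,0,0,85],[0,0,-0.4,0,0,0,85],[0,0,-0.4,0,0,0,85],[0,0,-0.4,0,0,0,85]]]}}

```text
t: 17.25
tcp_pos: [0.5443, 0.3717, 0.1982]
tool_rot: [-0.534, -0.464, 0.534, -0.464]
force: [0.2, 0.9, 0.5]
finger_gap: 0.994
```

Run:
```python
from h import *
stt();s=snap('wrist','w13'); print(cap(s,'bl')); print(cap(s,'ye'));print(cap(s,'pk')); go((.547,.383,.02),-8)
```

```text
t 17.25 tcp [0.5443 0.3717 0.1982] x [-0. -0. -1.] jaw -8.03 F [0.23 0.85 0.51] gap 0.9941 q [ 0.43   0.61   1.373 -0.     1.159  0.57 ]
[(482, 287, 42.1, array([0.7366, 0.242 , 0.065 ]), 'rad', np.float64(0.0385)), (258, 163, 33.1, array([0.5495, 0.3858, 0.065 ]), 'rad', np.float64(0.0271))]
[(136, 194, 34.0, array([0.4445, 0.3738, 0.065 ]), 'rad', np.float64(0.0286))]
[(259, 34, 40.5, array([0.5633, 0.4814, 0.065 ]), 'rad', np.float64(0.0298))]
shift [ 7.133  0.039 -0.455] turn [-0.005  0.002 -0.   ] | mm [178.3   1.  -11.4] deg [-0.03  0.01 -0.  ]
```

View pics/w13.png

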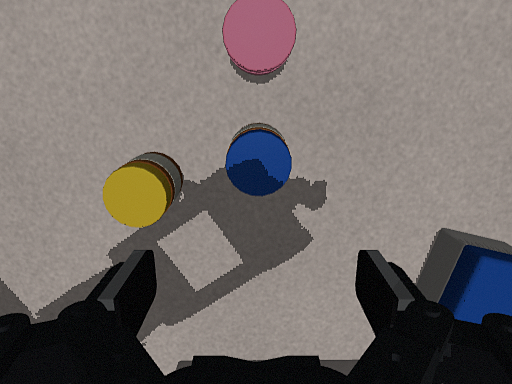

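>>> {"method": "carry_out", "body": {"commands": [[[1.2,0.07,-0.5,0,0,0,85],[2.8,0.07,-0.5,0,0,0,85],[4.5,0.07,-0.5,0,0,0,85],[6.0,0.07,-0.5,0,0,0,85],[7.1,0.07,-0.5,0,0,0,85]]]}}

```text
t: 17.8
tcp_pos: [0.5468, 0.384, 0.0182]
tool_rot: [-0.533, -0.464, 0.535, -0.464]
force: [-0.4, -0.6, 0.4]
finger_gap: 0.995
```

>>> {"method": "carry_out", "body": {"commands": [[[0,0,0,0,0,0,60],[0,0,0,0,0,0,50],[0,0,0,0,0,0,45],[0,0,0,0,0,0,45],[0,0,0,0,0,0,45]]], "force": 40}}

```text
t: 18.3
tcp_pos: [0.5485, 0.3858, 0.0221]
tool_rot: [0.534, 0.464, -0.532, 0.465]
force: [1.0, -0.6, -1.0]
finger_gap: 0.64
```

Run:
```python
from h import *
stt();snap('wrist','w14'); go((.478,-.0005,.16),-8)
```

```text
t 18.3 tcp [0.5485 0.3858 0.0221] x [ 0.002  0.001 -1.   ] jaw -7.92 F [ 1.03 -0.65 -0.97] gap 0.6405 q [0.447 0.849 1.442 0.    0.848 0.585]
shift [-5.547 -0.645 15.682] turn [ 0.016 -0.013 -0.019] | mm [-138.7  -16.1  392. ] deg [ 0.08 -0.06 -0.1 ]
```

View pics/w14.png

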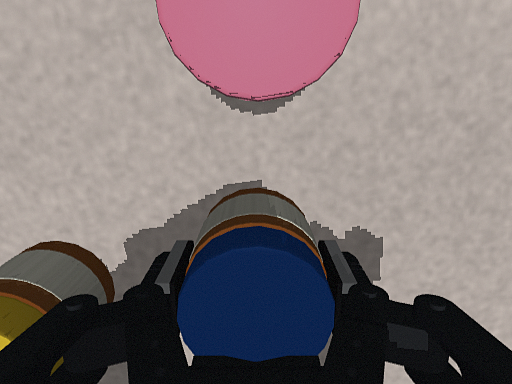

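>>> {"method": "carry_out", "body": {"commands": [[[-0.3,0,0,0,0,0,45],[-1.2,0,0,0,0,0,45],[-2.6,0,0,0,0,0,45],[-4.2,0,0.3,0,0,0,45],[-5.6,0,1.0,0,0,0,45]]]}}

```text
t: 18.85
tcp_pos: [0.5446, 0.3617, 0.163]
tool_rot: [0.534, 0.465, -0.532, 0.465]
force: [-0.4, 0.6, -0.3]
finger_gap: 0.64
```

>>> {"method": "carry_out", "body": {"commands": [[[0,-0.1,1.6,0,0,0,45],[0,-0.2,3.2,0,0,0,45],[0,-0.3,5.0,0,0,0,45],[0,-0.4,6.8,0,0,0,45],[0,-0.4,8.6,0,0,0,45]]]}}

```text
t: 19.35
tcp_pos: [0.5039, 0.1478, 0.1614]
tool_rot: [0.533, 0.464, -0.533, 0.465]
force: [0.5, 0.4, -2.5]
finger_gap: 0.642
```

>>> {"method": "carry_out", "body": {"commands": [[[0,0,1.6,0,0,0,45],[0,-0.1,3.2,0,0,0,45],[0,-0.2,4.6,0,0,0,45],[0,-0.2,5.9,0,0,0,45],[0,-0.2,5.9,0,0,0,45]]]}}

```text
t: 19.85
tcp_pos: [0.4796, 0.0004, 0.1614]
tool_rot: [0.534, 0.462, -0.534, 0.464]
force: [-0.7, 0.3, -1.3]
finger_gap: 0.641
```

Run:
```python
from h import *
stt();go((.479,.004,.072),-8)
```

```text
t 19.85 tcp [4.796e-01 4.000e-04 1.614e-01] x [ 0.001 -0.001 -1.   ] jaw -8.19 F [-0.67  0.29 -1.35] gap 0.6406 q [-2.320e-01  4.430e-01  1.863e+00 -1.000e-03  8.340e-01 -8.800e-02]
shift [ 3.574 -0.048 -0.143] turn [-0.037  0.012 -0.019] | mm [89.3 -1.2 -3.6] deg [-0.19  0.06 -0.09]
```

>>> {"method": "carry_out", "body": {"commands": [[[0.6,0,0,0,0,0,45],[1.5,0,-0.1,0,0,0,45],[2.4,0,-0.1,0,0,0,45],[3.0,0,-0.1,0,0,0,45],[3.3,0,-0.1,0,0,0,45]]]}}

```text
t: 20.35
tcp_pos: [0.4794, 0.007, 0.0773]
tool_rot: [-0.533, -0.465, 0.533, -0.464]
force: [0.6, 0.3, -1.0]
finger_gap: 0.637
```

>>> {"method": "carry_out", "body": {"commands": [[[0.08,0,0,0,0,0,45],[0.16,0,0,0,0,0,45],[0.24,0,0,0,0,0,45],[0.3,0,0,0,0,0,45],[0.3,0,0,0,0,0,45]]]}}

```text
t: 20.85
tcp_pos: [0.4799, 0.0061, 0.0708]
tool_rot: [0.533, 0.464, -0.533, 0.464]
force: [0.6, -0.3, -1.0]
finger_gap: 0.639
```

>>> {"method": "carry_out", "body": {"commands": [[[0.04,0,0,0,0,0,45],[0.06,0,0,0,0,0,45],[0.06,0,0,0,0,0,60],[0.06,0,0,0,0,0,75],[0.06,0,0,0,0,0,85]]]}}

```text
t: 21.35
tcp_pos: [0.4799, 0.0061, 0.0691]
tool_rot: [0.533, 0.464, -0.533, 0.464]
force: [1.3, 0.1, 0.9]
finger_gap: 0.99
```

>>> {"method": "carry_out", "body": {"commands": [[[0,0,0,0,0,0,85],[-1,0,0,0,0,0,85],[-2.6,0,0,0,0,0,85],[-4.2,0,0,0,0,0,85],[-5.4,0,0,0,0,0,85]]]}}

```text
t: 21.85
tcp_pos: [0.4801, 0.0061, 0.206]
tool_rot: [0.534, 0.464, -0.533, 0.465]
force: [0.9, -0.6, -0.6]
finger_gap: 0.991
```

Run:
```python
from h import *
stt();snap('wrist','w15');s=snap('top','t15')
print(cap(s,'ye'))
go((.442,.372,.2),-8)
```

```text
t 21.85 tcp [0.4801 0.0061 0.206 ] x [ 0.002 -0.    -1.   ] jaw -7.92 F [ 0.88 -0.59 -0.64] gap 0.9912 q [-0.221  0.371  1.817  0.     0.953 -0.082]
[(167, 253, 8.8, array([0.4394, 0.3698, 0.065 ]), 'rad', np.float64(0.0276))]
shift [  0.269  -3.626 -14.291] turn [ 0.018  0.008 -0.108] | mm [   6.7  -90.6 -357.3] deg [ 0.09  0.04 -0.54]
```

View pics/w15.png

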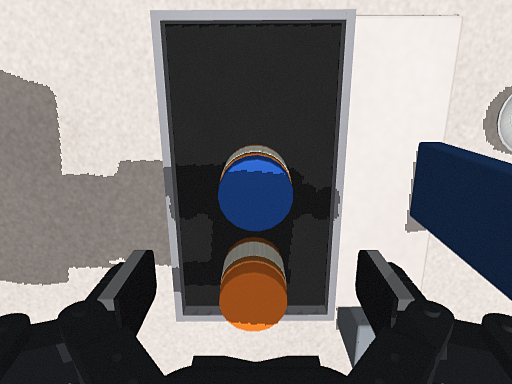

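The blue and orange jars are both standing in the tray, at (256,193) and (253,298). The yellow one is next.

>>> {"method": "carry_out", "body": {"commands": [[[0,-0.4,-1.6,0,0,0,85],[0,-0.9,-3.4,0,0,0,85],[0,-1.3,-5.2,0,0,0,85],[0,-1.8,-7.0,0,0,0,85],[0,-2.2,-8.8,0,0,0,85]]]}}

```text
t: 22.45
tcp_pos: [0.4541, 0.2331, 0.2027]
tool_rot: [-0.533, -0.465, 0.534, -0.464]
force: [1.3, 0.0, 0.4]
finger_gap: 0.992
```

>>> {"method": "carry_out", "body": {"commands": [[[0,-0.4,-1.7,0,0,0,85],[0,-0.8,-3.3,0,0,0,85],[0.1,-1.2,-4.6,0,0,0,85],[0.2,-1.4,-5.3,0,0,0,85],[0.2,-1.4,-5.3,0,0,0,85]]]}}

```text
t: 22.95
tcp_pos: [0.4377, 0.3696, 0.1972]
tool_rot: [-0.532, -0.466, 0.533, -0.465]
force: [-0.0, -0.8, 0.4]
finger_gap: 0.998
```

Run:
```python
from h import *
stt();s=snap('wrist','w16'); print(cap(s,'ye')); go((.442,.372,.02),-8)
```

```text
t 22.95 tcp [0.4377 0.3696 0.1972] x [-0.002 -0.001 -1.   ] jaw -7.72 F [-0.05 -0.83  0.42] gap 0.9979 q [5.060e-01 5.000e-01 1.599e+00 1.000e-03 1.044e+00 6.400e-01]
[(259, 176, 33.0, array([0.4419, 0.3727, 0.065 ]), 'rad', np.float64(0.0272))]
shift [ 7.095  0.152 -0.191] turn [0.044 0.023 0.025] | mm [177.4   3.8  -4.8] deg [0.22 0.12 0.12]
```

View pics/w16.png

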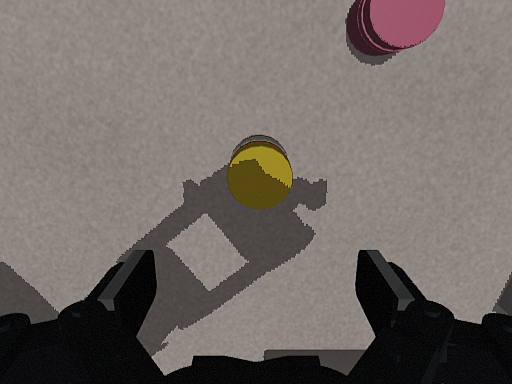

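>>> {"method": "carry_out", "body": {"commands": [[[1.2,0.1,-0.1,0,0,0,85],[2.8,0.1,-0.1,0,0,0,85],[4.5,0.1,-0.1,0,0,0,85],[6.0,0.1,-0.1,0,0,0,85],[7.0,0.1,-0.1,0,0,0,85]]]}}

```text
t: 23.5
tcp_pos: [0.4407, 0.3673, 0.021]
tool_rot: [-0.532, -0.464, 0.535, -0.464]
force: [0.1, 0.4, -0.5]
finger_gap: 0.997
```

>>> {"method": "carry_out", "body": {"commands": [[[0,0,0,0,0,0,60],[0,0,0,0,0,0,50],[0,0,0,0,0,0,45],[0,0,0,0,0,0,45],[0,0,0,0,0,0,45]]], "force": 40}}

```text
t: 24.0
tcp_pos: [0.4427, 0.3701, 0.0253]
tool_rot: [0.534, 0.464, -0.533, 0.464]
force: [-0.2, 0.2, -0.7]
finger_gap: 0.639
```

Run:
```python
from h import *
stt();snap('wrist','w17'); go((.490,.087,.16),-8)
```

```text
t 24.0 tcp [0.4427 0.3701 0.0253] x [ 0.002  0.001 -1.   ] jaw -7.92 F [-0.24  0.18 -0.7 ] gap 0.6395 q [ 0.503  0.766  1.695 -0.     0.679  0.641]
shift [-5.405  3.449 10.949] turn [ 0.017 -0.013 -0.018] | mm [-135.1   86.2  273.7] deg [ 0.08 -0.07 -0.09]
```

View pics/w17.png

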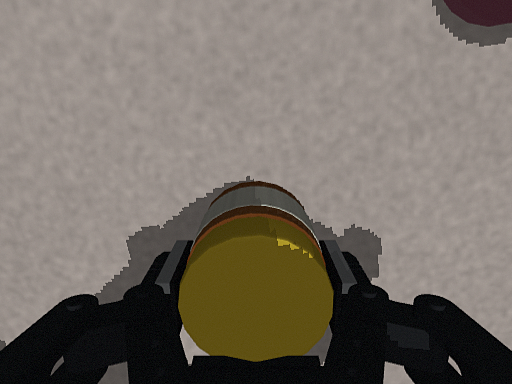

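>>> {"method": "carry_out", "body": {"commands": [[[-0.3,0,0,0,0,0,45],[-1.2,0,0,0,0,0,45],[-2.6,0,0,0,0,0,45],[-4.2,0.2,0.4,0,0,0,45],[-5.4,0.4,1.4,0,0,0,45]]]}}

```text
t: 24.55
tcp_pos: [0.4484, 0.3353, 0.1621]
tool_rot: [0.535, 0.465, -0.531, 0.465]
force: [0.4, -0.1, -1.2]
finger_gap: 0.642
```

>>> {"method": "carry_out", "body": {"commands": [[[0,0.5,1.6,0,0,0,45],[0,1.0,3.3,0,0,0,45],[0,1.6,5.0,0,0,0,45],[0,2.1,6.7,0,0,0,45],[0,2.6,8.2,0,0,0,45]]]}}

```text
t: 25.05
tcp_pos: [0.4831, 0.1199, 0.1598]
tool_rot: [0.534, 0.464, -0.533, 0.464]
force: [0.9, 1.3, -0.4]
finger_gap: 0.636
```

>>> {"method": "carry_out", "body": {"commands": [[[0,0.2,0.7,0,0,0,45],[0,0.45,1.4,0,0,0,45],[0,0.45,1.4,0,0,0,45],[0,0.45,1.4,0,0,0,45],[0,0.45,1.4,0,0,0,45]]]}}

```text
t: 25.55
tcp_pos: [0.4891, 0.0864, 0.1592]
tool_rot: [0.533, 0.465, -0.533, 0.464]
force: [-1.7, 1.2, -1.5]
finger_gap: 0.639
```

Run:
```python
from h import *
stt();go((.490,.088,.075),-8)
```

```text
t 25.55 tcp [0.4891 0.0864 0.1592] x [-0.  0. -1.] jaw -7.88 F [-1.69  1.18 -1.51] gap 0.6392 q [-0.051  0.466  1.823  0.     0.853  0.086]
shift [ 3.369  0.026 -0.068] turn [ 0.025 -0.003  0.002] | mm [84.2  0.7 -1.7] deg [ 0.12 -0.02  0.01]
```

>>> {"method": "carry_out", "body": {"commands": [[[0.6,0,-0.05,0,0,0,45],[1.5,0,-0.05,0,0,0,45],[2.4,0,-0.05,0,0,0,45],[3.0,0,-0.05,0,0,0,45],[3.2,0,-0.05,0,0,0,45]]]}}

```text
t: 26.05
tcp_pos: [0.4884, 0.0879, 0.0777]
tool_rot: [-0.532, -0.466, 0.534, -0.464]
force: [0.1, 0.2, -1.5]
finger_gap: 0.64
```

>>> {"method": "carry_out", "body": {"commands": [[[0.06,0,0,0,0,0,45],[0.12,0,0,0,0,0,45],[0.16,0,0,0,0,0,45],[0.2,0,0,0,0,0,45],[0.2,0,0,0,0,0,45]]]}}

```text
t: 26.55
tcp_pos: [0.4899, 0.0868, 0.0744]
tool_rot: [0.534, 0.464, -0.533, 0.464]
force: [-0.2, 0.8, -1.0]
finger_gap: 0.638
```

>>> {"method": "carry_out", "body": {"commands": [[[0.04,0,0,0,0,0,45],[0.06,0,0,0,0,0,45],[0.06,0,0,0,0,0,60],[0.06,0,0,0,0,0,75],[0.06,0,0,0,0,0,85]]]}}

```text
t: 27.05
tcp_pos: [0.4898, 0.0868, 0.0725]
tool_rot: [0.533, 0.464, -0.533, 0.464]
force: [-0.9, 0.0, -0.3]
finger_gap: 0.986
```

>>> {"method": "carry_out", "body": {"commands": [[[0,0,0,0,0,0,85],[-1,0,0,0,0,0,85],[-2.6,0,0,0,0,0,85],[-4.2,0,0,0,0,0,85],[-6,0,0,0,0,0,85]]]}}

```text
t: 27.55
tcp_pos: [0.4888, 0.0868, 0.2233]
tool_rot: [-0.533, -0.465, 0.534, -0.464]
force: [1.0, 0.4, 0.3]
finger_gap: 0.994
```

Run:
```python
from h import *
stt();snap('wrist','w18');s=snap('side','s18'); t=snap('top','t18'); cv2.imwrite('pics/s18c.png',cv2.resize(s['image'][140:300,180:390,::-1],None,fx=3.8,fy=3.6))
cv2.imwrite('pics/t18c.png',cv2.resize(t['image'][130:290,110:430,::-1],None,fx=2.5,fy=2.5,interpolation=cv2.INTER_CUBIC))
```

```text
t 27.55 tcp [0.4888 0.0868 0.2233] x [-0.002  0.    -1.   ] jaw -7.93 F [1.05 0.37 0.33] gap 0.9943 q [-0.05   0.368  1.757  0.     1.02   0.089]
```

View pics/w18.png

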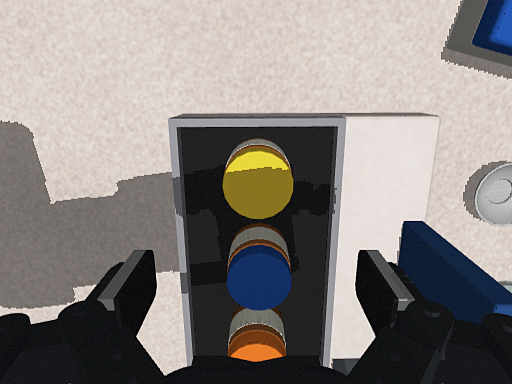

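View pics/t18c.png

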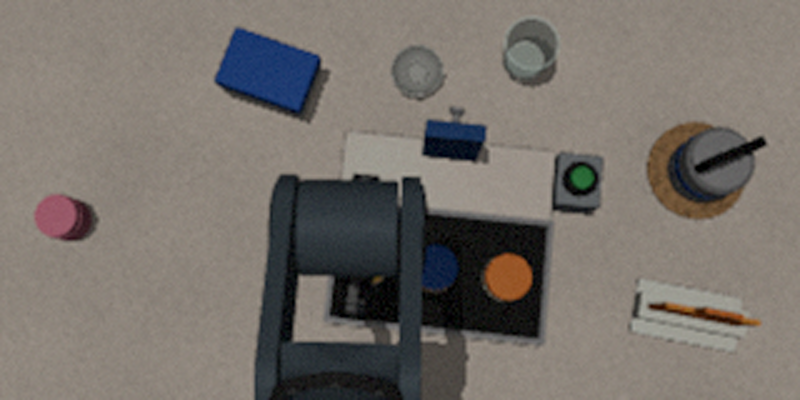

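View pics/s18c.png

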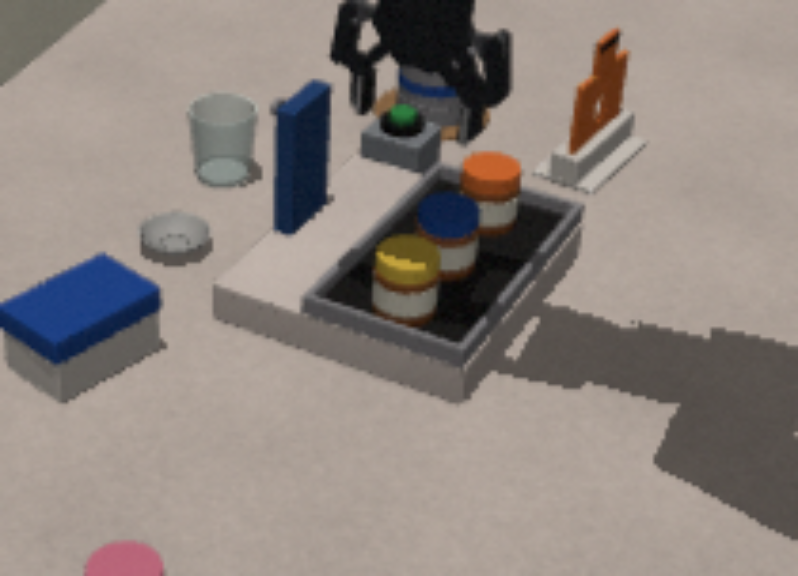

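View pics/t18.png

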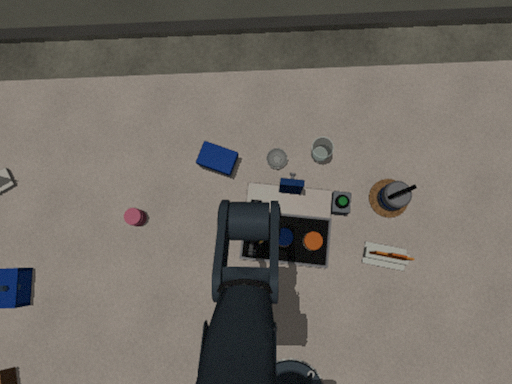

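View pics/s18.png

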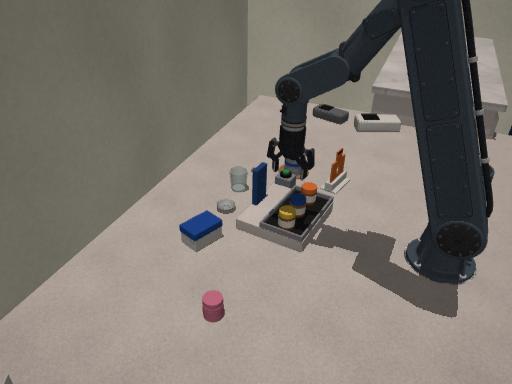

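Run:
```python
from h import *
np.set_printoptions(precision=4,suppress=True)
s=snap('top'); print('can',onz(s,397.6,194,.10)); 
# stand corners in crop: 
for u,v in [(641,279),(748,299),(735,351),(631,331)]: print(onz(s,110+u/2.5,130+v/2.5,.02))
for u,v in [(650,305),(760,322)]: print('guard top',onz(s,110+u/2.5,130+v/2.5,.11), onz(s,110+u/2.5,130+v/2.5,.156))
```

```text
can [ 0.5965 -0.3464  0.1   ]
[ 0.4582 -0.2609  0.02  ]
[ 0.4289 -0.3939  0.02  ]
[ 0.3646 -0.3717  0.02  ]
[ 0.3931 -0.2434  0.02  ]
guard top [ 0.4242 -0.2472  0.11  ] [ 0.4238 -0.2356  0.156 ]
guard top [ 0.4007 -0.374   0.11  ] [ 0.4012 -0.3575  0.156 ]
```

Run:
```python
from h import *
go((.413,-.317,.32),-12)
```

```text
shift [-3.868 -0.818 16.422] turn [ 0.816 -0.004 -0.029] | mm [-96.7 -20.4 410.6] deg [ 4.08 -0.02 -0.15]
```

>>> {"method": "carry_out", "body": {"commands": [[[-1.0,0,1.0,0,0,0,85],[-2.0,-0.1,2.6,0,0,0,85],[-3.0,-0.2,4.3,0,0,0,85],[-3.8,-0.3,6.0,0,0,0,85],[-3.8,-0.4,7.8,0,0,0,85]]]}}

```text
t: 28.25
tcp_pos: [0.4532, -0.1066, 0.3183]
tool_rot: [0.534, 0.464, -0.533, 0.465]
force: [0.6, -0.4, -0.1]
finger_gap: 1.0
```

>>> {"method": "carry_out", "body": {"commands": [[[0,-0.1,1.8,0.2,0,0,85],[0,-0.2,3.6,0.4,0,0,85],[0,-0.3,5.4,0.6,0,0,85],[0,-0.4,7.2,0.8,0,0,85],[0,-0.4,8.6,0.8,0,0,85]]]}}

```text
t: 28.75
tcp_pos: [0.4117, -0.3183, 0.315]
tool_rot: [-0.55, -0.446, 0.55, -0.443]
force: [0.7, -0.6, -0.0]
finger_gap: 0.996
```

>>> {"method": "carry_out", "body": {"commands": [[[0,0,0,0,0,0,85],[0,0,0,0,0,0,85],[0,0,0,0,0,0,85],[0,0,0,0,0,0,85],[0,0,0,0,0,0,85]]]}}

```text
t: 29.25
tcp_pos: [0.4136, -0.3152, 0.3174]
tool_rot: [0.549, 0.446, -0.549, 0.446]
force: [0.9, -0.8, -0.8]
finger_gap: 0.998
```

Run:
```python
from h import *
stt();s=snap('wrist','w20')
```

```text
t 29.25 tcp [ 0.4136 -0.3152  0.3174] x [-0.  0. -1.] jaw -11.82 F [ 0.88 -0.84 -0.78] gap 0.9979 q [-0.866  0.288  1.58   0.     1.274 -0.66 ]
```

View pics/w20.png

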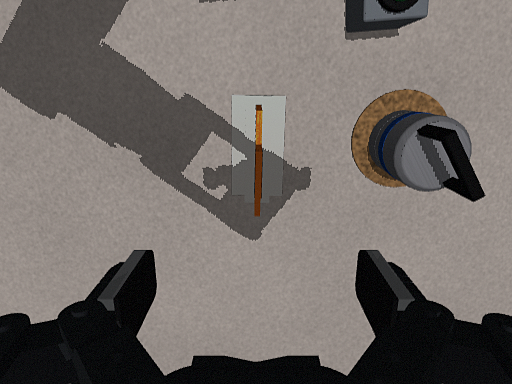

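Run:
```python
import cv2
a=cv2.imread('pics/w20.png'); cv2.imwrite('pics/w20c.png',cv2.resize(a[90:240,205:315],None,fx=4,fy=4,interpolation=0))
```

```text
(no output)
```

View pics/w20c.png

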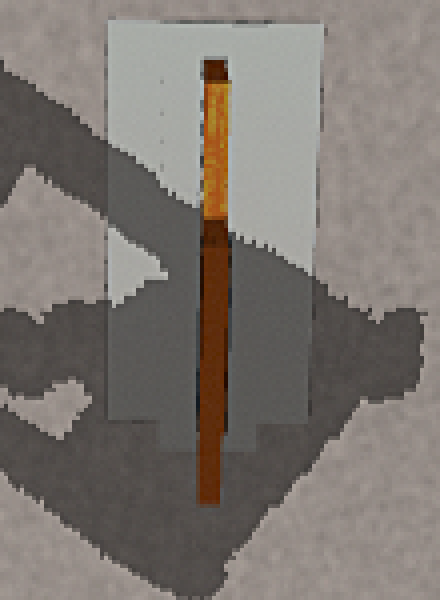

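Run:
```python
from h import *
np.set_printoptions(precision=4,suppress=True)
s=snap('wrist')
a=onz(s,258.9,105,.116); b=onz(s,257.1,216.2,.116); print(a,b,(a+b)/2,np.linalg.norm(a-b),np.degrees(np.arctan2(*(a-b)[1::-1])))
for z in (.116,.156): print(z,onz(s,258.3,120,z),onz(s,257.5,195,z))
st=[onz(s,205+u/4,90+v/4,.02) for u,v in [(108,20),(324,24),(310,424),(106,420)]]; print(np.mean(st,0),st)
go((.411,-.317,.155),-12.5)
```

```text
[ 0.4294 -0.2605  0.116 ] [ 0.4042 -0.3732  0.116 ] [ 0.4168 -0.3169  0.116 ] 0.11551215278516286 77.36360233147167
0.116 [ 0.426  -0.2745  0.116 ] [ 0.4094 -0.3501  0.116 ]
0.156 [ 0.4264 -0.2708  0.156 ] [ 0.4118 -0.3376  0.156 ]
[ 0.4174 -0.3174  0.02  ] [array([ 0.3993, -0.2469,  0.02  ]), array([ 0.4643, -0.2618,  0.02  ]), array([ 0.4363, -0.3882,  0.02  ]), array([ 0.3697, -0.3728,  0.02  ])]
shift [ 6.507 -0.094  0.073] turn [ 0.131  0.001 -0.002] | mm [162.7  -2.3   1.8] deg [ 0.66  0.   -0.01]
```

Run:
```python
from h import *
go((.4145,-.317,.18),-12.5)
go((.4145,-.317,.126),-12.5)
```

```text
shift [5.507 0.043 0.044] turn [ 0.131  0.001 -0.002] | mm [137.7   1.1   1.1] deg [ 0.66  0.   -0.01]
shift [7.667 0.043 0.044] turn [ 0.131  0.001 -0.002] | mm [191.7   1.1   1.1] deg [ 0.66  0.   -0.01]
```

>>> {"method": "carry_out", "body": {"commands": [[[1.3,0.04,0.05,0.13,0,0,60],[2.9,0.04,0.05,0.13,0,0,60],[4.4,0.04,0.05,0.13,0,0,60],[5.3,0.04,0.05,0.13,0,0,60],[5.5,0.04,0.05,0.13,0,0,60]]]}}

```text
t: 29.85
tcp_pos: [0.413, -0.3162, 0.1776]
tool_rot: [-0.552, -0.444, 0.552, -0.44]
force: [-0.4, -0.3, -0.4]
finger_gap: 0.703
```

>>> {"method": "carry_out", "body": {"commands": [[[0,0,0,0,0,0,50],[0,0,0,0,0,0,40],[0,0,0,0,0,0,40],[0,0,0,0,0,0,40],[0,0,0,0,0,0,40]]]}}

```text
t: 30.35
tcp_pos: [0.4144, -0.3183, 0.1809]
tool_rot: [0.552, 0.442, -0.552, 0.443]
force: [-0.2, 0.5, 0.3]
finger_gap: 0.465
```

Run:
```python
from h import *
stt();s=snap('wrist','w21');go((.4145,-.317,.126),-12.5)
```

```text
t 30.35 tcp [ 0.4144 -0.3183  0.1809] x [ 0.001 -0.001 -1.   ] jaw -12.57 F [-0.25  0.53  0.26] gap 0.4651 q [-0.869  0.461  1.742 -0.     0.937 -0.65 ]
shift [ 2.188 -0.007 -0.05 ] turn [-0.014  0.01  -0.013] | mm [54.7 -0.2 -1.3] deg [-0.07  0.05 -0.06]
```

View pics/w21.png

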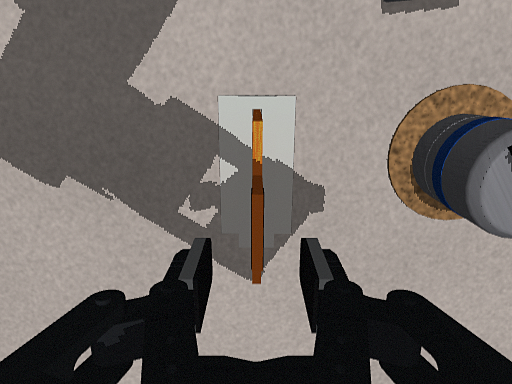

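>>> {"method": "carry_out", "body": {"commands": [[[0.7,0,0,0,0,0,40],[1.5,0,0,0,0,0,40],[2.1,0,0,0,0,0,40],[2.2,0,0,0,0,0,40],[2.2,0,0,0,0,0,30]]]}}

```text
t: 30.9
tcp_pos: [0.414, -0.3179, 0.1249]
tool_rot: [-0.552, -0.442, 0.552, -0.442]
force: [0.0, 0.4, 0.4]
finger_gap: 0.355
```

>>> {"method": "carry_out", "body": {"commands": [[[0,0,0,0,0,0,20],[0,0,0,0,0,0,12],[0,0,0,0,0,0,6],[0,0,0,0,0,0,0],[0,0,0,0,0,0,0]]], "force": 50}}

```text
t: 31.4
tcp_pos: [0.4147, -0.3186, 0.1259]
tool_rot: [0.552, 0.441, -0.552, 0.443]
force: [-0.1, -0.2, 4.4]
finger_gap: 0.06
```

Run:
```python
from h import *
stt();s=snap('wrist','w22')
```

```text
t 31.4 tcp [ 0.4147 -0.3186  0.1259] x [ 0.002 -0.002 -1.   ] jaw -12.58 F [-0.14 -0.17  4.39] gap 0.0597 q [-0.869  0.548  1.787  0.     0.804 -0.65 ]
```

View pics/w22.png

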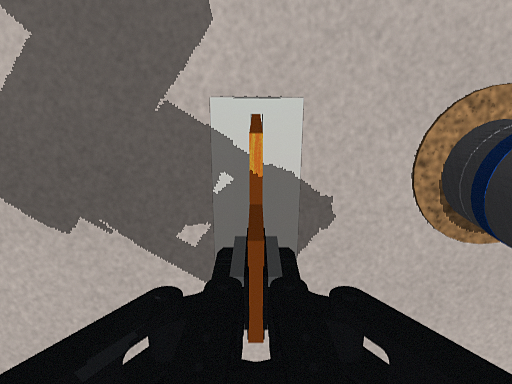

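Run:
```python
from h import *
np.set_printoptions(precision=4,suppress=True)
s=snap('wrist'); st=manip.sense(); M=R.from_quat(st['tool_rot']).as_matrix()
a=onz(s,256,133,.116); b=onz(s,256,342,.116); print(a,b,np.linalg.norm(a-b),'rel tool',M.T@((a+b)/2-st['tcp_pos']))
for r in (205,238): p=onz(s,256,r,.156); print(r,M.T@(p-st['tcp_pos']))
cv2.imwrite('pics/w22c.png',cv2.resize(s['image'][100:350,216:296,::-1],None,fx=3,fy=3,interpolation=0))
```

```text
[ 0.4277 -0.2654  0.116 ] [ 0.4035 -0.3739  0.116 ] 0.11111768122829081 rel tool [0.0099 0.0011 0.0009]
205 [-0.0302  0.001  -0.0351]
238 [-0.0302  0.001  -0.0226]
```

View pics/w22c.png

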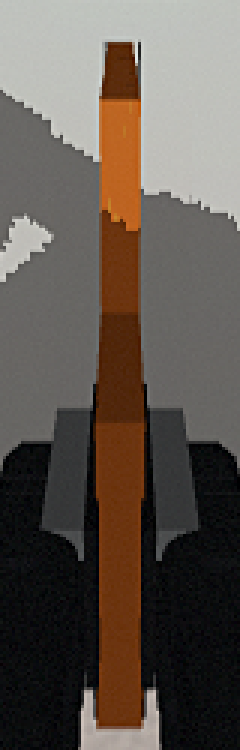

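>>> {"method": "carry_out", "body": {"commands": [[[-0.3,0,0,0,0,0,0],[-1.0,0,0,0,0,0,0],[-2.2,0,0,0,0,0,0],[-3.8,0,0,0,0,0,0],[-5.4,0,0,0,0,0,0]]]}}

```text
t: 32.0
tcp_pos: [0.4131, -0.3169, 0.2606]
tool_rot: [-0.552, -0.444, 0.552, -0.441]
force: [0.6, -0.6, -1.2]
finger_gap: 0.061
```

Run:
```python
from h import *
stt();s=snap('wrist','w23');t=snap('side'); cv2.imwrite('pics/s23.png',cv2.resize(t['image'][100:240,200:400,::-1],None,fx=4,fy=4)); go((.634,-.1235,.31),-8)
```

```text
t 32.0 tcp [ 0.4131 -0.3169  0.2606] x [-0.003  0.003 -1.   ] jaw -12.57 F [ 0.61 -0.58 -1.21] gap 0.0609 q [-0.869  0.352  1.654 -0.     1.139 -0.65 ]
shift [-1.794  6.81  -9.564] turn [-0.91   0.083 -0.098] | mm [ -44.8  170.2 -239.1] deg [-4.55  0.41 -0.49]
```

View pics/w23.png

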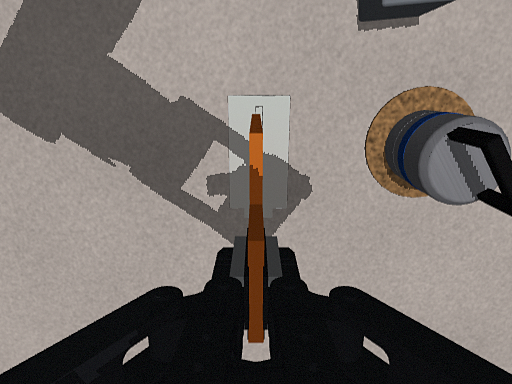

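View pics/s23.png

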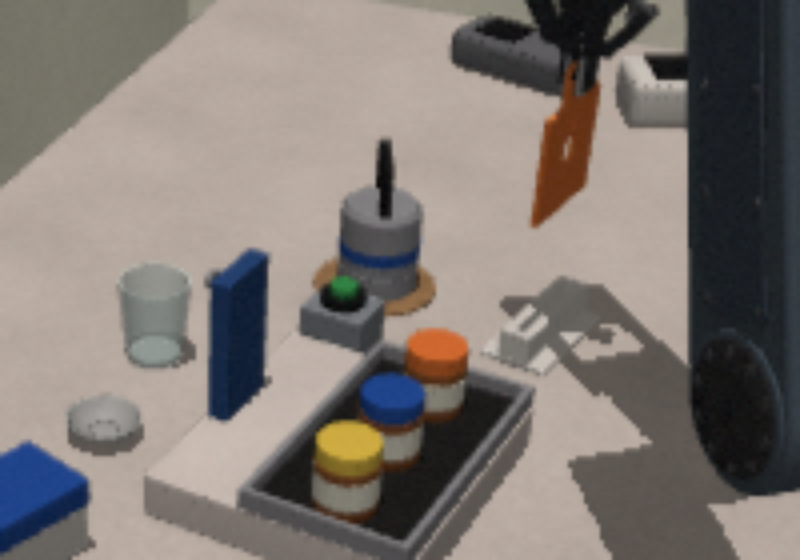

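>>> {"method": "carry_out", "body": {"commands": [[[-0.4,0.6,-0.9,-0.1,0,0,0],[-0.8,1.6,-2.2,-0.3,0,0,0],[-1.2,2.6,-3.7,-0.5,0,0,0],[-1.6,3.6,-5.1,-0.7,0,0,0],[-2.0,4.6,-6.5,-0.9,0,0,0]]]}}

```text
t: 32.6
tcp_pos: [0.5616, -0.1825, 0.3088]
tool_rot: [-0.533, -0.465, 0.534, -0.462]
force: [0.2, -0.2, -1.4]
finger_gap: 0.059
```

Run:
```python
from h import *
stt();go((.634,-.1235,.31),-8)
```

```text
t 32.6 tcp [ 0.5616 -0.1825  0.3088] x [-0.004  0.002 -1.   ] jaw -8.03 F [ 0.19 -0.17 -1.36] gap 0.0588 q [-0.503  0.404  1.423 -0.     1.319 -0.363]
shift [-0.057  2.538 -2.744] turn [-0.007 -0.013  0.043] | mm [ -1.4  63.5 -68.6] deg [-0.03 -0.06  0.22]
```

>>> {"method": "carry_out", "body": {"commands": [[[0,0.8,-0.9,0,0,0,0],[0,1.6,-1.7,0,0,0,0],[0,2.3,-2.4,0,0,0,0],[0,2.3,-2.4,0,0,0,0],[0,2.3,-2.4,0,0,0,0]]]}}

```text
t: 33.1
tcp_pos: [0.626, -0.1324, 0.3081]
tool_rot: [-0.533, -0.465, 0.535, -0.463]
force: [1.3, -0.4, -2.7]
finger_gap: 0.065
```

>>> {"method": "carry_out", "body": {"commands": [[[0,0,0,0,0,0,0],[0,0,0,0,0,0,0],[0,0,0,0,0,0,0],[0,0,0,0,0,0,0],[0,0,0,0,0,0,0]]]}}

```text
t: 33.6
tcp_pos: [0.6269, -0.1334, 0.3102]
tool_rot: [0.534, 0.463, -0.534, 0.463]
force: [0.4, -0.6, -2.4]
finger_gap: 0.056
```

Run:
```python
from h import *
stt();s=snap('wrist','w24'); cv2.imwrite('pics/w24c.png',cv2.resize(s['image'][0:170,150:380,::-1],None,fx=3.4,fy=3.4,interpolation=0))
t=snap('top','t24'); d=snap('side','s24')
```

```text
t 33.6 tcp [ 0.6269 -0.1334  0.3102] x [ 0. -0. -1.] jaw -8.11 F [ 0.37 -0.57 -2.42] gap 0.0561 q [-0.384  0.477  1.294 -0.     1.371 -0.242]
```

View pics/w24.png

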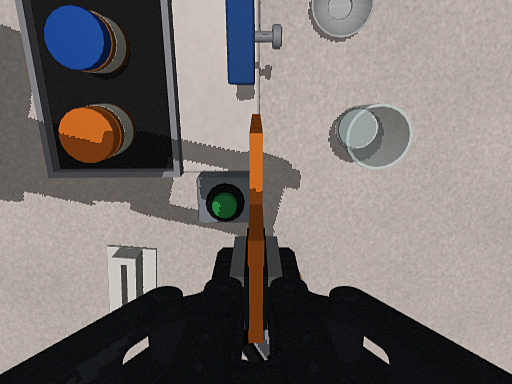

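View pics/w24c.png

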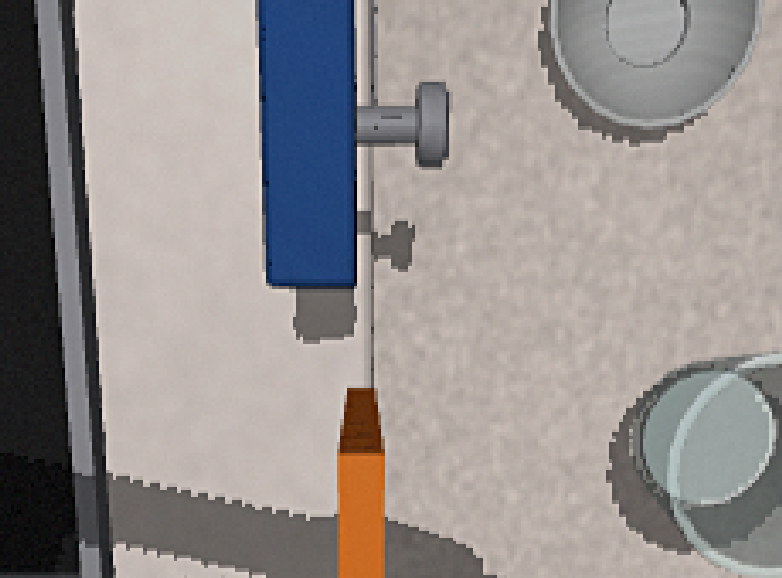

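Run:
```python
from h import *
np.set_printoptions(precision=4,suppress=True)
s=snap('wrist'); st=manip.sense(); M=R.from_quat(st['tool_rot']).as_matrix()
def T(n,u,v,z): p=onz(s,u,v,z); print(n,p,'tool mm',1e3*(M.T@(p-st['tcp_pos'])))
k=lambda u,v:(150+u/3.4,v/3.4)
T('post face top corner',*k(356,285),.185)
T('post face edge top',*k(356,10),.185)
T('post near corner',*k(266,285),.185)
T('neck L',*k(357,125),.165); T('neck R',*k(416,125),.165); T('neck mid',*k(386.5,125),.165)
T('head L top',*k(416,125),.174);T('head R top',*k(449,125),.174);T('head R',*k(449,125),.165)
T('guard end top +y L',*k(339,452),.310-.010);T('guard R',*k(385,452),.300)
T('btn',224,204,.08)
from h import snap
t=snap('top'); T2=t
print('top screw head', onz(t,110+457/2.5,130+109/2.5,.172))
```

```text
post face top corner [ 0.6381 -0.0579  0.185 ] tool mm [125.0941   0.306  -75.9975]
post face edge top [ 0.6457 -0.0045  0.185 ] tool mm [ 125.0955    0.3637 -129.9385]
post near corner [ 0.6186 -0.0551  0.185 ] tool mm [125.0911 -19.3671 -76.005 ]
neck L [ 0.6432 -0.0235  0.165 ] tool mm [ 145.095     0.5306 -110.7339]
neck R [ 0.6564 -0.0254  0.165 ] tool mm [ 145.097    13.8871 -110.7295]
neck mid [ 0.6498 -0.0245  0.165 ] tool mm [ 145.096     7.2088 -110.7317]
head L top [ 0.6558 -0.0265  0.174 ] tool mm [ 136.0969   13.4789 -109.5899]
head R top [ 0.663  -0.0275  0.174 ] tool mm [ 136.098    20.7162 -109.5876]
head R [ 0.6638 -0.0264  0.165 ] tool mm [ 145.0982   21.3579 -110.7271]
guard end top +y L [ 0.6331 -0.0788  0.3   ] tool mm [ 10.0932  -1.7018 -54.5271]
guard R [ 0.639  -0.0797  0.3   ] tool mm [ 10.0941   4.2737 -54.5244]
btn [ 0.5846 -0.1823  0.08  ] tool mm [230.0853 -35.1853  54.7432]
top screw head [ 0.656  -0.0255  0.172 ]
```

Run:
```python
from h import *
go((.6269+.0307,-.1334-.0044,.31),-8.1)
go((.6732,-.0276,.31),-8.1)
```

```text
shift [1.000e-03 1.236e+00 1.600e-02] turn [ 0.006  0.    -0.   ] | mm [ 0.  30.9  0.4] deg [ 0.03  0.   -0.  ]
shift [ 1.000e-03  1.235e+00 -4.435e+00] turn [ 0.006  0.    -0.   ] | mm [   0.    30.9 -110.9] deg [ 0.03  0.   -0.  ]
```

>>> {"method": "carry_out", "body": {"commands": [[[0,0.5,0,0,0,0,0],[0,1.0,0,0,0,0,0],[0,1.24,0,0,0,0,0],[0,1.24,-0.3,0,0,0,0],[0,1.24,-1.0,0,0,0,0]]]}}

```text
t: 34.35
tcp_pos: [0.6608, -0.1129, 0.3097]
tool_rot: [-0.534, -0.463, 0.535, -0.463]
force: [0.5, -0.3, -2.3]
finger_gap: 0.062
```

>>> {"method": "carry_out", "body": {"commands": [[[0,0,-1.0,0,0,0,0],[0,0,-2.0,0,0,0,0],[0,0,-2.9,0,0,0,0],[0,0,-3.4,0,0,0,0],[0,0,-3.4,0,0,0,0]]]}}

```text
t: 34.85
tcp_pos: [0.6728, -0.0256, 0.3102]
tool_rot: [0.533, 0.465, -0.533, 0.464]
force: [-1.2, -0.4, -1.6]
finger_gap: 0.054
```

Run:
```python
from h import *
stt();go((.6732,-.0276,.223),-8.1); s=snap('wrist','w25'); t=snap('side','s25'); cv2.imwrite('pics/s25c.png',cv2.resize(t['image'][90:230,200:360,::-1],None,fx=4.5,fy=4.2))
```

```text
t 34.85 tcp [ 0.6728 -0.0256  0.3102] x [-0.     0.001 -1.   ] jaw -7.88 F [-1.25 -0.36 -1.57] gap 0.0536 q [-2.040e-01  5.270e-01  1.205e+00  1.000e-03  1.410e+00 -6.700e-02]
shift [3.487 0.027 0.079] turn [ 0.045 -0.007  0.005] | mm [87.2  0.7  2. ] deg [ 0.22 -0.03  0.02]
```

View pics/w25.png

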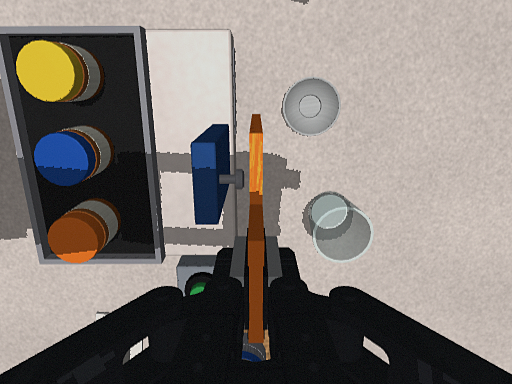

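View pics/s25c.png

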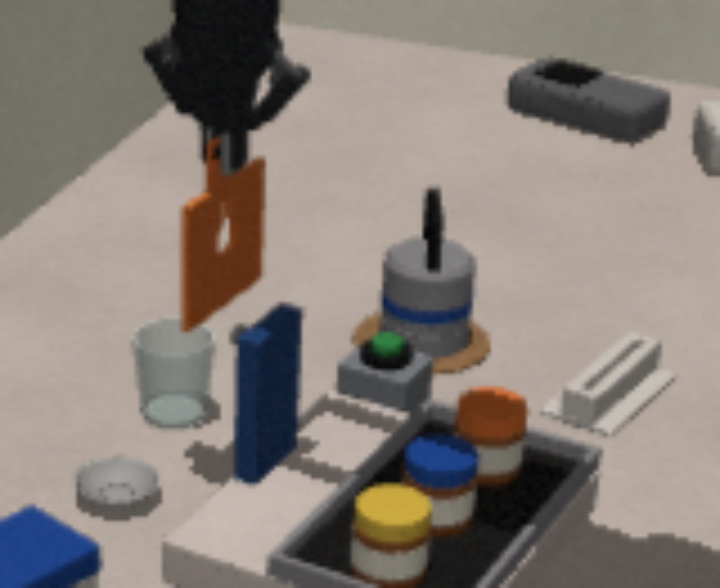

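>>> {"method": "carry_out", "body": {"commands": [[[0.6,0,0.05,0,0,0,0],[1.6,0,0.05,0,0,0,0],[2.6,0,0.05,0,0,0,0],[3.3,0,0.05,0,0,0,0],[3.5,0,0.05,0,0,0,0]]]}}

```text
t: 35.45
tcp_pos: [0.6713, -0.031, 0.2198]
tool_rot: [-0.533, -0.464, 0.536, -0.462]
force: [-0.1, -0.2, -2.0]
finger_gap: 0.063
```

>>> {"method": "carry_out", "body": {"commands": [[[0,0,0,0,0,0,0],[0,0,0,0,0,0,0],[0,0,0,0,0,0,0],[0,0,0,0,0,0,0],[0,0,0,0,0,0,0]]]}}

```text
t: 35.95
tcp_pos: [0.6734, -0.0298, 0.2234]
tool_rot: [0.534, 0.463, -0.534, 0.464]
force: [0.2, -0.3, -2.2]
finger_gap: 0.063
```

Run:
```python
from h import *
stt();go((.6732,-.0276,.223),-8.1);go((.6484,-.0241,.223),-8.1); s=snap('wrist','w26'); t=snap('side','s26'); cv2.imwrite('pics/s26c.png',cv2.resize(t['image'][90:230,200:360,::-1],None,fx=4.5,fy=4.2))
```

```text
t 35.95 tcp [ 0.6734 -0.0298  0.2234] x [ 0.001 -0.    -1.   ] jaw -8.07 F [ 0.18 -0.29 -2.22] gap 0.0632 q [-0.21   0.603  1.309 -0.     1.228 -0.069]
shift [ 0.015 -0.019 -0.084] turn [ 0.007  0.002 -0.016] | mm [ 0.4 -0.5 -2.1] deg [ 0.03  0.01 -0.08]
shift [ 0.013 -1.021 -0.084] turn [ 0.007  0.002 -0.016] | mm [  0.3 -25.5  -2.1] deg [ 0.03  0.01 -0.08]
```

View pics/w26.png

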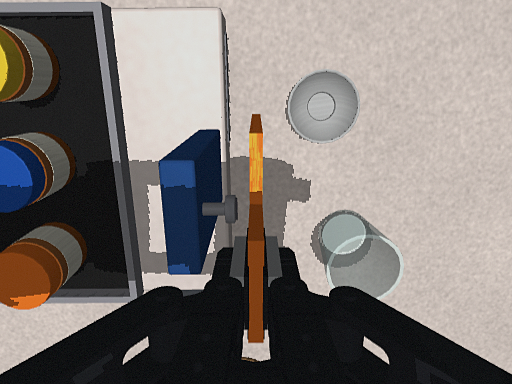

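View pics/s26c.png

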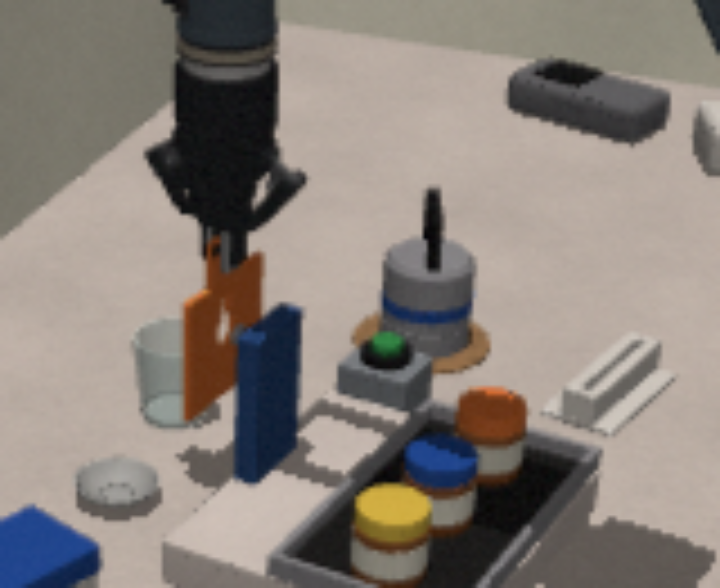

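Run:
```python
from h import *
np.set_printoptions(precision=4,suppress=True)
s=snap('wrist'); st=manip.sense(); M=R.from_quat(st['tool_rot']).as_matrix()
def T(n,u,v,z): p=onz(s,u,v,z); print(n,p,'tool mm',1e3*(M.T@(p-st['tcp_pos'])))
T('neck',213,209.2,.168);T('neck',213,209.2,.165);T('head top R',238,209.5,.165);T('guard end',256,133,.2134); T('guard far end',256,342,.2134);T('tab+y edge',256,241,st['tcp_pos'][2]+.03)
T('post corner',196,273,.185)
cv2.imwrite('pics/w26c.png',cv2.resize(s['image'][110:290,150:290,::-1],None,fx=4,fy=3.3,interpolation=0))
```

```text
neck [ 0.6488 -0.0236  0.168 ] tool mm [ 54.7856 -24.96    -2.567 ]
neck [ 0.6483 -0.0246  0.165 ] tool mm [ 57.7854 -25.3517  -1.4787]
head top R [ 0.6635 -0.027   0.165 ] tool mm [57.7922 -9.8776 -1.2718]
guard end [0.6819 0.0243 0.2134] tool mm [  9.3949   1.1681 -54.6459]
guard far end [ 0.6664 -0.0854  0.2134] tool mm [ 9.3993  1.1861 56.1671]
tab+y edge [ 0.6772 -0.0088  0.2528] tool mm [-30.0004   1.0974 -21.2058]
post corner [ 0.6349 -0.0559  0.185 ] tool mm [ 37.7829 -34.2243  31.3114]
```

View pics/w26c.png

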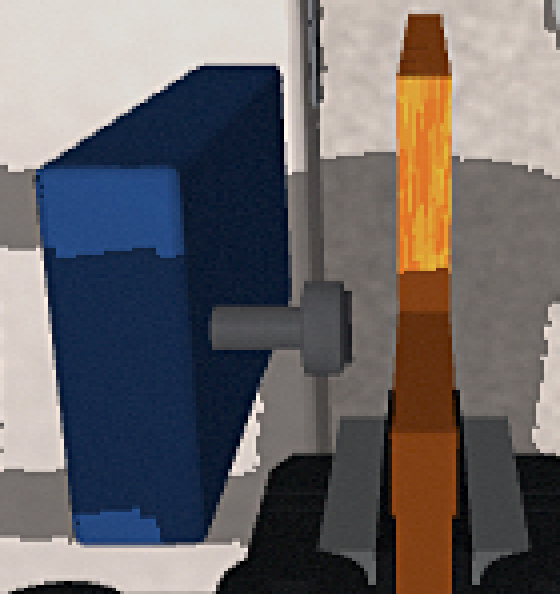

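Run:
```python
from h import *
np.set_printoptions(precision=4,suppress=True)
s=snap('wrist'); st=manip.sense(); M=R.from_quat(st['tool_rot']).as_matrix()
def T(n,u,v,z): p=onz(s,u,v,z); print(n,p,'tool mm',1e3*(M.T@(p-st['tcp_pos'])))
k=lambda u,v:(150+u/4,110+v/3.3)
for c in [(40,168),(180,168),(205,543),(78,543)]: T('post',*k(*c),.185)
```

```text
post [0.6286 0.0132 0.185 ] tool mm [ 37.667  -50.0635 -36.2216]
post [0.6471 0.0106 0.185 ] tool mm [ 37.6716 -31.3773 -36.214 ]
post [ 0.6377 -0.0572  0.185 ] tool mm [ 37.674  -31.1721  32.2283]
post [ 0.6191 -0.0546  0.185 ] tool mm [ 37.6694 -49.9455  32.2151]
```

>>> {"method": "carry_out", "body": {"commands": [[[0,0,-0.1,0,0,0,0],[0,-0.15,-0.1,0,0,0,0],[0,-0.3,-0.1,0,0,0,0],[0,-0.3,-0.1,0,0,0,0],[0,-0.3,-0.1,0,0,0,0]]]}}

```text
t: 36.65
tcp_pos: [0.6659, -0.0262, 0.2226]
tool_rot: [0.534, 0.464, -0.534, 0.464]
force: [-0.2, 0.5, -1.8]
finger_gap: 0.057
```

>>> {"method": "carry_out", "body": {"commands": [[[0,-0.15,0,0,0,0,0],[0,-0.3,0,0,0,0,0],[0,-0.4,0,0,0,0,0],[0,-0.4,0,0,0,0,0],[0,-0.4,0,0,0,0,0]]]}}

```text
t: 37.15
tcp_pos: [0.6561, -0.0248, 0.2226]
tool_rot: [0.534, 0.463, -0.534, 0.464]
force: [0.2, 0.0, -2.9]
finger_gap: 0.059
```

Run:
```python
from h import *
stt();go((.6484,-.0241,.223),-8.1); s=snap('wrist','w27'); cv2.imwrite('pics/w27c.png',cv2.resize(s['image'][110:290,150:290,::-1],None,fx=4,fy=3.3,interpolation=0))
```

```text
t 37.15 tcp [ 0.6561 -0.0248  0.2226] x [ 0. -0. -1.] jaw -8.07 F [ 0.17  0.05 -2.94] gap 0.0595 q [-0.208  0.58   1.357  0.     1.204 -0.067]
shift [-0.017 -0.309  0.015] turn [ 0.005 -0.    -0.003] | mm [-0.4 -7.7  0.4] deg [ 0.03 -0.   -0.01]
```

View pics/w27c.png

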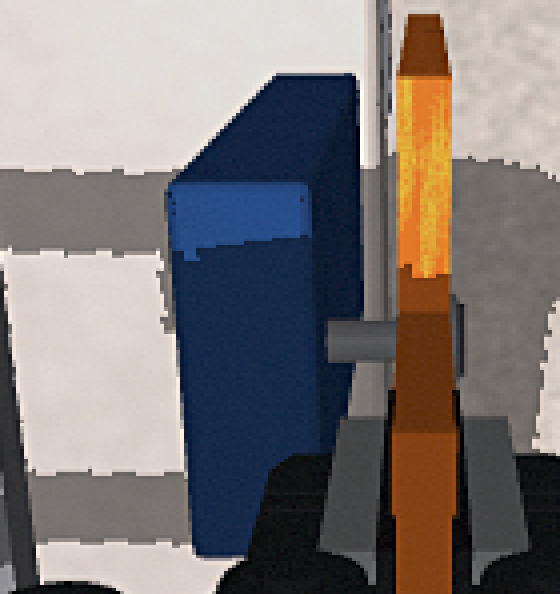

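>>> {"method": "carry_out", "body": {"commands": [[[0,-0.1,0,0,0,0,0],[0,-0.2,0,0,0,0,0],[0,-0.3,0,0,0,0,0],[0,-0.3,0,0,0,0,0],[0,-0.3,0,0,0,0,0]]]}}

```text
t: 37.7
tcp_pos: [0.6486, -0.0237, 0.2226]
tool_rot: [0.534, 0.464, -0.534, 0.464]
force: [-1.4, 0.8, -2.1]
finger_gap: 0.06
```

Run:
```python
from h import *
stt();go((.6484,-.0241,.223),-8.1); s=snap('wrist','w28'); cv2.imwrite('pics/w28c.png',cv2.resize(s['image'][110:290,150:290,::-1],None,fx=4,fy=3.3,interpolation=0))
```

```text
t 37.7 tcp [ 0.6486 -0.0237  0.2226] x [ 0.  0. -1.] jaw -8.07 F [-1.35  0.79 -2.09] gap 0.0596 q [-0.208  0.57   1.378  0.     1.194 -0.068]
shift [-0.016 -0.007  0.016] turn [ 0.005 -0.    -0.002] | mm [-0.4 -0.2  0.4] deg [ 0.03 -0.   -0.01]
```

View pics/w28c.png

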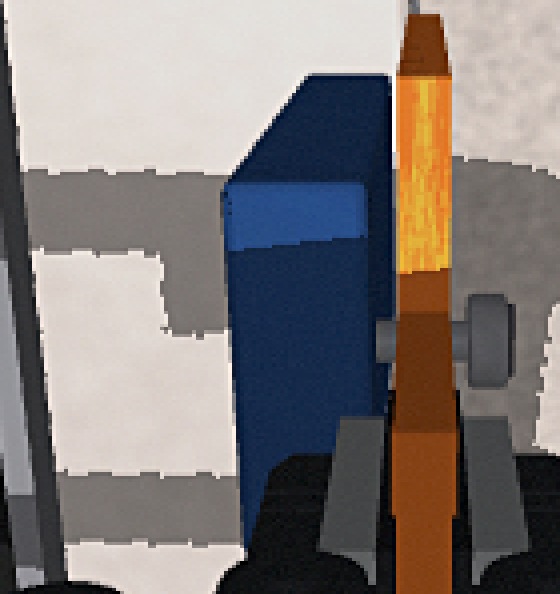

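>>> {"method": "carry_out", "body": {"commands": [[[0.15,0,0,0,0,0,0],[0.35,0,0,0,0,0,0],[0.55,0,0,0,0,0,0],[0.6,0,0,0,0,0,0],[0.6,0,0,0,0,0,0]]]}}

```text
t: 38.25
tcp_pos: [0.6483, -0.0237, 0.2068]
tool_rot: [-0.534, -0.464, 0.534, -0.463]
force: [-0.2, 0.2, -2.2]
finger_gap: 0.062
```

>>> {"method": "carry_out", "body": {"commands": [[[0.1,0,0,0,0,0,0],[0.2,0,0,0,0,0,0],[0.3,0,0,0,0,0,0],[0.36,0,0,0,0,0,0],[0.36,0,0,0,0,0,0]]]}}

```text
t: 38.75
tcp_pos: [0.6485, -0.0237, 0.1982]
tool_rot: [-0.534, -0.464, 0.534, -0.463]
force: [0.8, 0.6, -2.3]
finger_gap: 0.063
```

Run:
```python
from h import *
stt();s=snap('wrist','w29'); cv2.imwrite('pics/w29c.png',cv2.resize(s['image'][110:290,150:290,::-1],None,fx=4,fy=3.3,interpolation=0))
```

```text
t 38.75 tcp [ 0.6485 -0.0237  0.1982] x [-0.001  0.    -1.   ] jaw -8.07 F [ 0.78  0.59 -2.26] gap 0.063 q [-0.208  0.596  1.401 -0.     1.145 -0.068]
```

View pics/w29c.png

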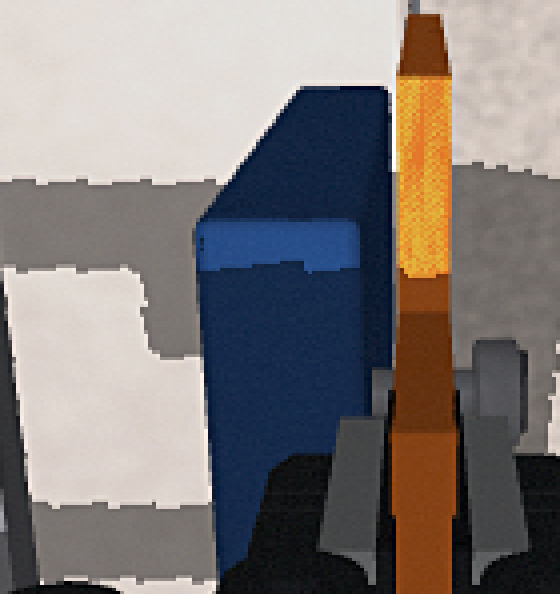

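>>> {"method": "carry_out", "body": {"commands": [[[0.03,0,0,0,0,0,0],[0.05,0,0,0,0,0,0],[0.08,0,0,0,0,0,0],[0.1,0,0,0,0,0,0],[0.1,0,0,0,0,0,0]]]}}

```text
t: 39.3
tcp_pos: [0.6486, -0.0238, 0.1959]
tool_rot: [-0.534, -0.464, 0.534, -0.464]
force: [-0.5, 0.2, -2.1]
finger_gap: 0.058
```

>>> {"method": "carry_out", "body": {"commands": [[[0.02,0,0,0,0,0,0],[0.04,0,0,0,0,0,0],[0.04,0,0,0,0,0,0],[0.04,0,0,0,0,0,0],[0.04,0,0,0,0,0,0]]]}}

```text
t: 39.8
tcp_pos: [0.6486, -0.0237, 0.195]
tool_rot: [-0.534, -0.464, 0.534, -0.464]
force: [-0.5, -0.4, -2.2]
finger_gap: 0.059
```

>>> {"method": "carry_out", "body": {"commands": [[[0.02,0,0,0,0,0,0],[0.04,0,0,0,0,0,0],[0.06,0,0,0,0,0,0],[0.06,0,0,0,0,0,0],[0.06,0,0,0,0,0,0]]]}}

```text
t: 40.3
tcp_pos: [0.6488, -0.0238, 0.1946]
tool_rot: [0.534, 0.463, -0.534, 0.464]
force: [-1.9, 1.2, 4.7]
finger_gap: 0.055
```

>>> {"method": "carry_out", "body": {"commands": [[[0.02,0,0,0,0,0,0],[0.04,0,0,0,0,0,0],[0.06,0,0,0,0,0,0],[0.06,0,0,0,0,0,0],[0.06,0,0,0,0,0,0]]]}}

```text
t: 40.8
tcp_pos: [0.6489, -0.0238, 0.1944]
tool_rot: [0.534, 0.463, -0.534, 0.464]
force: [-3.8, 1.7, 11.2]
finger_gap: 0.064
```

>>> {"method": "carry_out", "body": {"commands": [[[-0.06,0,0,0,0,0,0],[-0.08,0,0,0,0,0,0],[-0.08,0,0,0,0,0,8],[-0.08,0,0,0,0,0,14],[-0.08,0,0,0,0,0,22]]]}}

```text
t: 41.3
tcp_pos: [0.6486, -0.0238, 0.1934]
tool_rot: [-0.534, -0.464, 0.534, -0.463]
force: [0.4, 0.2, -0.3]
finger_gap: 0.259
```

>>> {"method": "carry_out", "body": {"commands": [[[0,0,0,0,0,0,30],[0,0,0,0,0,0,40],[0,0,0,0,0,0,40],[0,0,0,0,0,0,40],[0,0,0,0,0,0,40]]]}}

```text
t: 41.8
tcp_pos: [0.6487, -0.0237, 0.194]
tool_rot: [0.534, 0.464, -0.534, 0.464]
force: [-0.4, -0.7, -0.1]
finger_gap: 0.472
```

Run:
```python
from h import *
stt();s=snap('wrist','w30');t=snap('side','s30'); cv2.imwrite('pics/s30c.png',cv2.resize(t['image'][90:230,200:360,::-1],None,fx=4.5,fy=4.2))
```

```text
t 41.8 tcp [ 0.6487 -0.0237  0.194 ] x [ 0.  0. -1.] jaw -8.07 F [-0.41 -0.67 -0.1 ] gap 0.4721 q [-0.208  0.601  1.405  0.     1.136 -0.068]
```

View pics/w30.png

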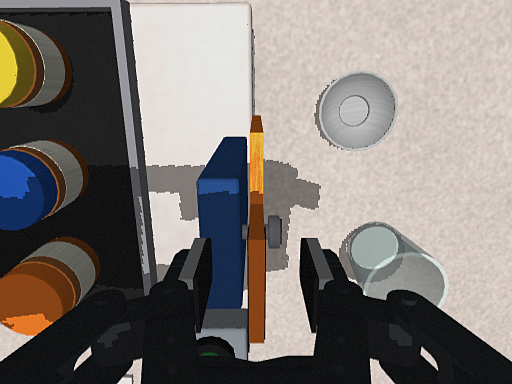

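View pics/s30c.png

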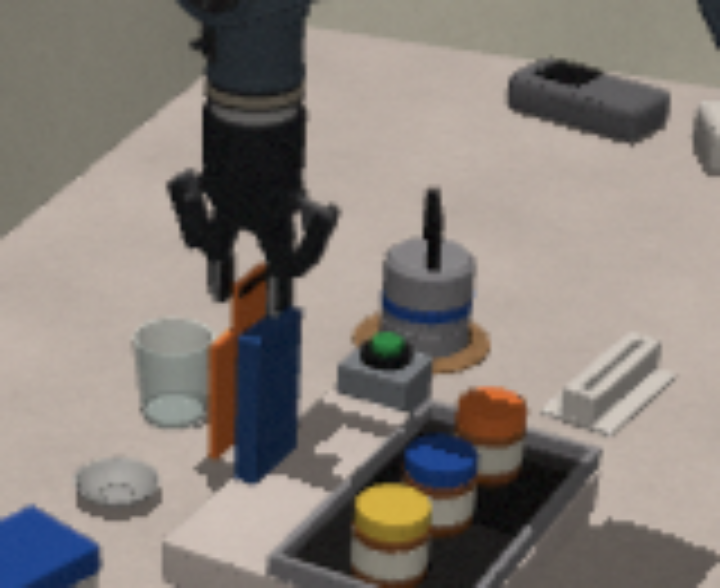

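>>> {"method": "carry_out", "body": {"commands": [[[-0.5,0,0,0,0,0,40],[-1.5,0,0,0,0,0,40],[-3.0,0,0,0,0,0,40],[-4.5,0,0,0,0,0,40],[-5.0,0,0,0,0,0,40]]]}}

```text
t: 42.4
tcp_pos: [0.6509, -0.0241, 0.3251]
tool_rot: [0.536, 0.461, -0.532, 0.466]
force: [-0.3, -0.3, 0.3]
finger_gap: 0.466
```

Run:
```python
from h import *
stt();s=snap('wrist','w31');t=snap('top','t31');d=snap('side','s31'); cv2.imwrite('pics/s31c.png',cv2.resize(d['image'][130:270,200:360,::-1],None,fx=4.5,fy=4.2));cv2.imwrite('pics/t31c.png',cv2.resize(t['image'][130:290,110:430,::-1],None,fx=2.5,fy=2.5,interpolation=cv2.INTER_CUBIC))
go((.585,-.1815,.16),-8)
```

```text
t 42.4 tcp [ 0.6509 -0.0241  0.3251] x [ 0.01  -0.002 -1.   ] jaw -8.06 F [-0.3  -0.33  0.29] gap 0.4665 q [-0.208  0.477  1.252  0.     1.402 -0.068]
shift [ 6.392 -1.647  6.604] turn [-0.014  0.002 -0.019] | mm [159.8 -41.2 165.1] deg [-0.07  0.01 -0.1 ]
```

View pics/w31.png

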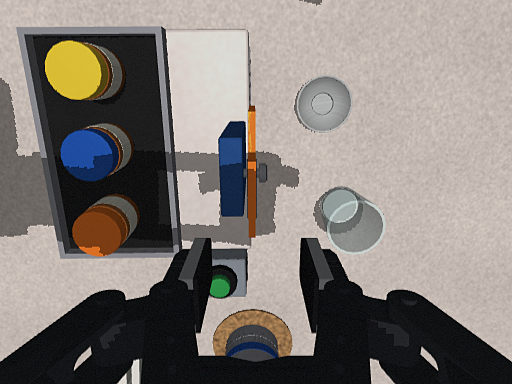

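View pics/t31c.png

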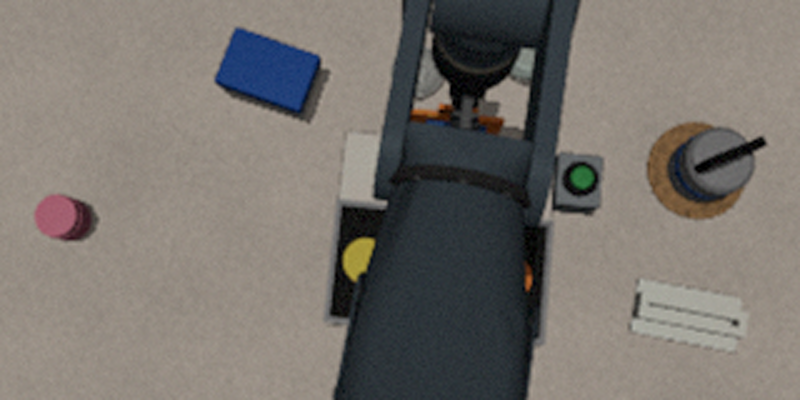

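View pics/s31c.png

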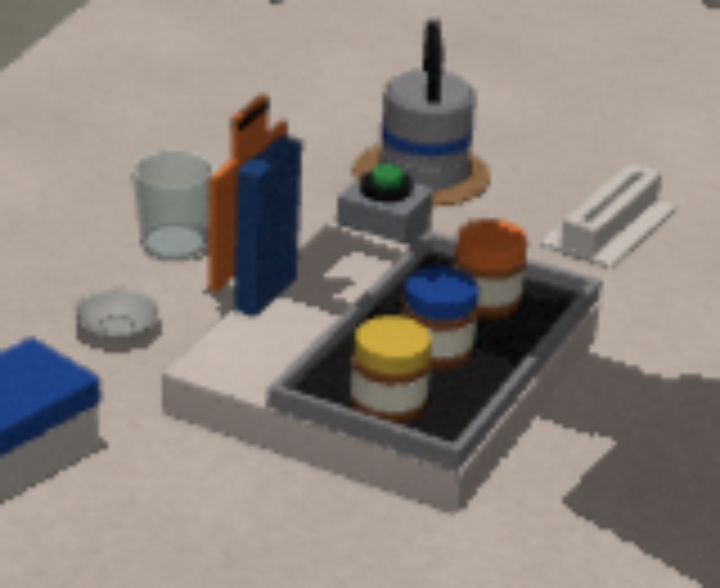

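>>> {"method": "carry_out", "body": {"commands": [[[0,-0.3,1.3,0,0,0,20],[0,-0.7,2.9,0,0,0,0],[0,-1.1,4.5,0,0,0,0],[0,-1.5,6.0,0,0,0,0],[0,-1.6,6.7,0,0,0,0]]]}}

```text
t: 43.05
tcp_pos: [0.583, -0.1862, 0.3163]
tool_rot: [-0.534, -0.464, 0.536, -0.461]
force: [-0.3, -0.4, -0.2]
finger_gap: 0.002
```

>>> {"method": "carry_out", "body": {"commands": [[[1.0,0,0,0,0,0,0],[2.5,0,0,0,0,0,0],[4.2,0,0,0,0,0,0],[5.0,0,0,0,0,0,0],[5.0,0,0,0,0,0,0]]]}}

```text
t: 43.55
tcp_pos: [0.5823, -0.1818, 0.1886]
tool_rot: [-0.533, -0.468, 0.535, -0.46]
force: [-0.2, 0.8, -0.6]
finger_gap: 0.001
```

>>> {"method": "carry_out", "body": {"commands": [[[0,0,0,0,0,0,0],[0,0,0,0,0,0,0],[0,0,0,0,0,0,0],[0,0,0,0,0,0,0],[0,0,0,0,0,0,0]]]}}

```text
t: 44.05
tcp_pos: [0.5859, -0.1841, 0.195]
tool_rot: [0.534, 0.463, -0.534, 0.464]
force: [-0.2, 0.0, 0.6]
finger_gap: -0.002
```

Run:
```python
from h import *
stt();s=snap('wrist','w32');go((.585,-.1815,.10),-8)
```

```text
t 44.05 tcp [ 0.5859 -0.1841  0.195 ] x [ 0.001 -0.001 -1.   ] jaw -8.07 F [-0.21  0.01  0.58] gap -0.0024 q [-0.486  0.554  1.499  0.     1.087 -0.345]
shift [ 3.789 -0.049 -0.099] turn [-0.014  0.004 -0.013] | mm [94.7 -1.2 -2.5] deg [-0.07  0.02 -0.07]
```

View pics/w32.png

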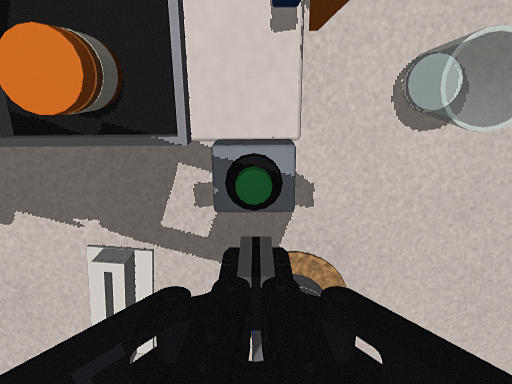

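Run:
```python
from h import *
s=snap('wrist')
for z in (.075,.085,.095): print(z,cap(s,'gr',z))
```

```text
0.075 [(253, 185, 19.2, array([ 0.5851, -0.1849,  0.075 ]), 'rad', np.float64(0.0152))]
0.085 [(253, 185, 19.2, array([ 0.5855, -0.182 ,  0.085 ]), 'rad', np.float64(0.0146))]
0.095 [(253, 185, 19.2, array([ 0.586 , -0.1792,  0.095 ]), 'rad', np.float64(0.0141))]
```

>>> {"method": "carry_out", "body": {"commands": [[[0.8,0,-0.1,0,0,0,0],[1.8,0,-0.1,0,0,0,0],[2.8,0,-0.1,0,0,0,0],[3.4,0,-0.1,0,0,0,0],[3.5,0,-0.1,0,0,0,0]]]}}

```text
t: 44.65
tcp_pos: [0.5845, -0.1809, 0.1044]
tool_rot: [-0.533, -0.465, 0.535, -0.462]
force: [-0.5, 0.1, 0.3]
finger_gap: 0.003
```

>>> {"method": "carry_out", "body": {"commands": [[[0.1,0,0,0,0,0,0],[0.2,0,0,0,0,0,0],[0.3,0,0,0,0,0,0],[0.4,0,0,0,0,0,0],[0.4,0,0,0,0,0,0]]]}}

```text
t: 45.15
tcp_pos: [0.5863, -0.1817, 0.0969]
tool_rot: [0.534, 0.463, -0.534, 0.464]
force: [-0.3, -0.5, 1.0]
finger_gap: -0.005
```

>>> {"method": "carry_out", "body": {"commands": [[[0.04,0,0,0,0,0,0],[0.08,0,0,0,0,0,0],[0.12,0,0,0,0,0,0],[0.16,0,0,0,0,0,0],[0.16,0,0,0,0,0,0]]]}}

```text
t: 45.65
tcp_pos: [0.5863, -0.1817, 0.0928]
tool_rot: [0.534, 0.463, -0.534, 0.464]
force: [-0.1, 0.1, 4.0]
finger_gap: 0.002
```

>>> {"method": "carry_out", "body": {"commands": [[[0.04,0,0,0,0,0,0],[0.08,0,0,0,0,0,0],[0.12,0,0,0,0,0,0],[0.16,0,0,0,0,0,0],[0.16,0,0,0,0,0,0]]]}}

```text
t: 46.15
tcp_pos: [0.5863, -0.1817, 0.0909]
tool_rot: [0.534, 0.463, -0.534, 0.464]
force: [-2.0, 0.8, 15.6]
finger_gap: -0.006
```

>>> {"method": "carry_out", "body": {"commands": [[[0.03,0,0,0,0,0,0],[0.03,0,0,0,0,0,0],[0.03,0,0,0,0,0,0],[0.03,0,0,0,0,0,0],[0.0,0,0,0,0,0,0]]]}}

```text
t: 46.65
tcp_pos: [0.5863, -0.1817, 0.091]
tool_rot: [0.534, 0.463, -0.534, 0.464]
force: [-2.0, 0.6, 12.4]
finger_gap: 0.001
```

Run:
```python
from h import *
stt();s=snap('wrist','w33')
```

```text
t 46.65 tcp [ 0.5863 -0.1817  0.091 ] x [ 0.002 -0.001 -1.   ] jaw -8.06 F [-2.05  0.63 12.38] gap 0.0008 q [-0.482  0.693  1.574 -0.     0.873 -0.341]
```

>>> {"method": "carry_out", "body": {"commands": [[[-0.5,0,0,0,0,0,0],[-1.5,0,0,0,0,0,0],[-3.0,0,0,0,0,0,0],[-4.8,0,0,0,0,0,0],[-6.5,0,0.5,0,0,0,0]]]}}

```text
t: 47.2
tcp_pos: [0.5831, -0.1921, 0.2515]
tool_rot: [-0.533, -0.465, 0.534, -0.463]
force: [0.8, 0.2, -1.1]
finger_gap: -0.001
```

>>> {"method": "carry_out", "body": {"commands": [[[0,-1.4,1.0,0,0,0,0],[0,-2.6,2.0,0,0,0,0],[0,-3.4,3.2,0,0,0,0],[0,-3.6,4.4,0,0,0,0],[0,-3.6,5.0,0,0,0,0]]]}}

```text
t: 47.7
tcp_pos: [0.4758, -0.3065, 0.2505]
tool_rot: [-0.534, -0.463, 0.535, -0.462]
force: [0.6, 0.2, 0.6]
finger_gap: 0.002
```

Run:
```python
from h import *
np.set_printoptions(precision=4,suppress=True)
stt();s=snap('wrist','w34');t=snap('top','t34');d=snap('side','s34'); cv2.imwrite('pics/s34c.png',cv2.resize(d['image'][130:270,200:360,::-1],None,fx=4.5,fy=4.2));cv2.imwrite('pics/t34c.png',cv2.resize(t['image'][130:290,110:430,::-1],None,fx=2.5,fy=2.5,interpolation=cv2.INTER_CUBIC))
```

```text
t 47.7 tcp [ 0.4758 -0.3065  0.2505] x [-0.001  0.001 -1.   ] jaw -8.21 F [0.57 0.2  0.62] gap 0.0023 q [-0.769  0.426  1.56  -0.001  1.157 -0.626]
```

View pics/w33.png

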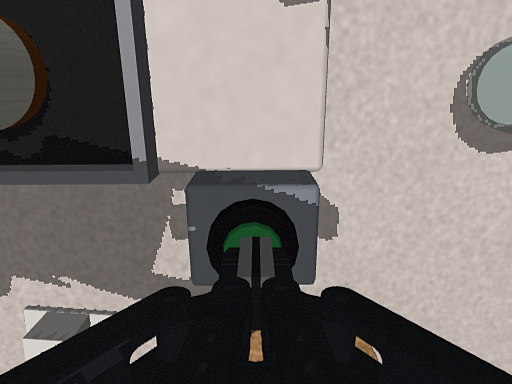

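View pics/t34c.png

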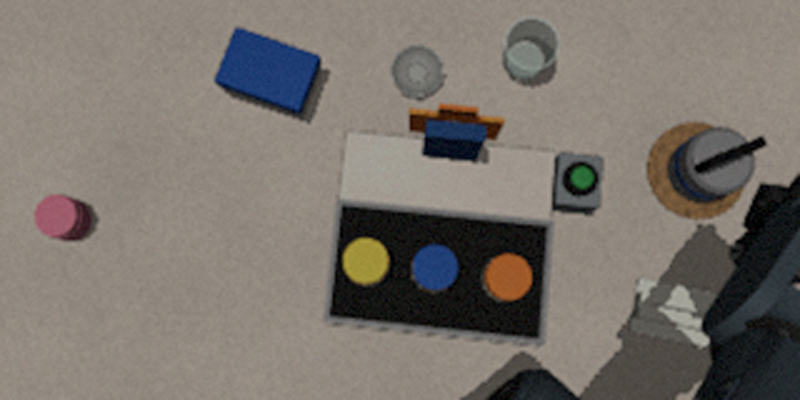

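View pics/s34c.png

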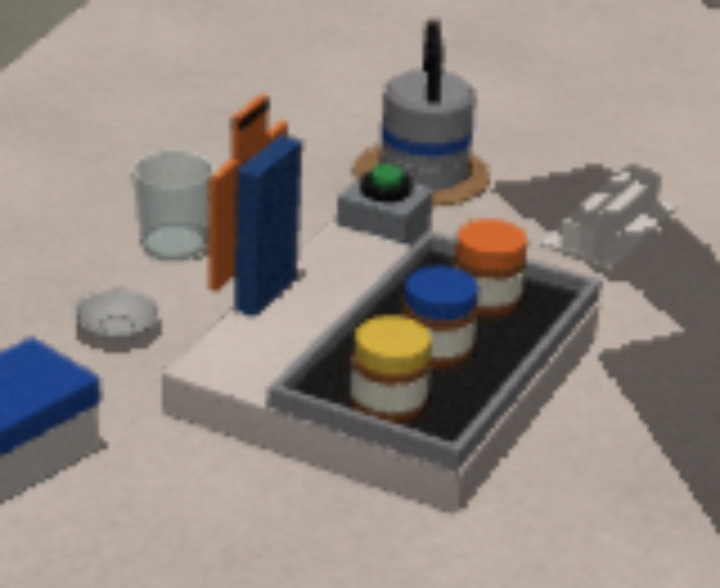

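Run:
```python
from h import *
np.set_printoptions(precision=4,suppress=True)
t=snap('top'); C=np.array([.478,-.0005]); e=np.array([.990,-.139]); f=np.array([.139,.990])
for c in ['or','bl','ye']:
    for o in cap(t,c,.112):
        p=o[3][:2]-C; print(c,o[:2],'tray',p@e,p@f)
print('can top centre',onz(t,397.8,194.4,.1),'mat',(.600,-.3475))
p=onz(t,110+459/2.5,130+108/2.5,.225); N=np.array([.6493,-.0245]); d=p[:2]-N; print('guard tab vs neck',d@e,d@f)
stt()
```

```text
or (313, 240) tray -0.00282679999999999 -0.08196579999999999
bl (24, 287) tray -0.23535759999999997 0.7638669
bl (8, 288) tray -0.2433651 0.8086755999999999
bl (284, 236) tray -0.0013828999999999565 0.006973400000000006
bl (292, 183) tray 0.16333389999999995 -0.0013966000000000028
bl (217, 158) tray 0.21886260000000002 0.23727620000000002
ye (256, 234) tray -0.0018040999999999689 0.09050219999999999
can top centre [ 0.5953 -0.3469  0.1   ] mat (0.6, -0.3475)
guard tab vs neck -0.0037006293342360056 -0.00018279558423769623
t 47.9 tcp [ 0.4776 -0.3042  0.2504] x [-0.001  0.002 -1.   ] jaw -8.08 F [0.09 0.57 0.56] gap 0.0039 q [-0.765  0.427  1.559  0.001  1.158 -0.624]
```

Every reading is within its limit and the arm is clear of everything, so I'm handing the job in.

Run:
```python
from h import *
print(manip.sign_off())
snap('top','t99'); snap('side','s99')
```

```text
the job is handed in; nothing more can be done
None
the job is handed in; nothing more can be done
```

The whole change-over is done and handed in at about 48 s. My last checks all came out within limits, but sign-off gave no verdict.

- **Canister:** it stands upright on the cork mat. The last top view put it about 5 mm from the mat centre.
- **Jars:** only orange, blue and yellow were there; I saw no green-capped jar. All three stand upright in the tray, at about y −82, +7 and +90 mm and within 3 mm of its centre line. I left the pink look-alike alone.
- **Guard:** its keyhole went over the screw head without contact. It then slid down until it met the neck at the expected height and was released. The top view put it about 4 mm along the screw and 0.2 mm across.
- **Start button:** it met the finger tips at about 97 mm and bottomed out at 91 mm, with 12–16 N at the stop, so I take it as fully in. I could not read the button's travel directly.
- **Bystanders:** the tip box, beaker and dish look unmoved in the pictures. Nothing was knocked aside while I watched.

**Disagreements:** the wrist and top cameras differed by 3–6 mm along x. Before the guard fit I therefore measured the screw and the guard in the same wrist picture. A picture after hand-in was refused, so the final second itself is unchecked.

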